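# Load the paint shaker and start it

## Task

Load the paint shaker and start it: pull its clear guard all the way down, stand the small flat tin in the pocket between the corner guides, then stack every plywood spacer lying on the bench squarely on it, and the knobbed clamp plate last, on top, knob up. When the whole stack sits flat in the pocket, push the guard fully shut, and only then press the start button right down. Leave the other things on the bench where they are.

Things in the scene. Friction and masses are not known exactly. Their poses are not given: they have to be found in the camera images.
- shaker: Fixed bench-top paint shaker. Origin on the bench under the pocket's centre; front (guard side) is its -x. Deck 190 (x) x 222 (y) mm, top 35 mm above the bench. Clear side walls at y +-108 mm, x -51 to 99, tops 130 mm above the bench; back wall at x = 97, top 60. Blue drive unit, 130 x 86 mm, 100 mm high, centred at x -20, y 156 mm, carries the start button.
- pocket (a point): Centre of the pocket floor on the deck, 35 mm above the bench; axes as the shaker's. The pocket is 66 x 66 mm between four steel L-shaped corner guides, 76 mm tall above the floor, 5 mm thick, legs reaching 10 mm inwards along the sides, so each side has a 46 mm wide gap in the middle for a finger. Starts empty.
- guard (a joint): Angle (rad) of the slanted clear guard panel (210 mm wide, 140 mm long, dark edges), hinged at the shaker's front bottom edge: 0 shut, leaning back 25 degrees from upright over the pocket's front; it swings up over and towards the robot to 2.007, fully down, level 35 mm above the bench. Stiff, stays where left; 1 to 6 N at the handle moves it.
- guard_hinge (a point): Middle of the guard's hinge line, which runs along the shaker's y, 90 mm in front of the pocket's centre and 35 mm above the bench.
- guard_handle (a point): Middle of the guard's handle: round steel bar, 12 mm diameter, 120 mm long along the shaker's y, on two end legs, in the panel's plane 35 mm beyond its free edge, 175 mm from the hinge line. Shut: 194 mm above the bench and 74 mm behind the hinge line; fully down: 35 mm above the bench and 175 mm in front of it.
- start (a joint): Travel in m of the start button: 0 up, 0.007 fully down (5 N); springs back.
- start_top (a point): Centre of the top of the start button, a black round button of 36 mm diameter on the drive unit, pressed straight down.
- tin: Flat round steel sample tin with a paper band, 60 mm diameter, 34 mm high, 0.15 to 0.3 kg; origin at the centre of its underside, z up. Lies upright on the bench at the robot's right.
- spacer1: Plywood spacer, 60 x 60 x 12 mm square plate; origin at the centre of its underside, z up, x and y along its sides. One to three spacers are on the bench (None when absent); they are alike and may go in any order.
- spacer2: Another such spacer, or absent (None).
- spacer3: Another such spacer, or absent (None).
- clamp: Clamp plate: aluminium square 60 x 60 x 10 mm with a black round knob on top (28 mm diameter, from 14 to 34 mm above the underside); origin at the centre of its underside, z up towards the knob, x and y along its sides.
- tape: Bystander: roll of masking tape lying flat among the task's things, 84 mm diameter, 24 mm high; origin at the centre of its underside.
- brush: Bystander: paint brush lying on the bench, 170 mm long, about 30 mm high at most.
- tub: Bystander: white open tub, 90 mm diameter, 70 mm high, at the robot's left.
Not all that is in view belongs to the job. What is shaped like the spacer1 but black or yellow is not meant.

How it is judged:
On the way, in this order (a step that is already met when the one before it is completed fails the run):
1. the guard is pulled all the way down (value of joint guard above 1.88 rad), for 0.2 s.
2. the tin stands on the pocket floor, upright and let go (horizontal distance between tin and pocket below 0.008 m and z of tin in the frame of pocket between -0.004 and 0.005 m and angle between tin's own z axis and vertical below 0.12 rad and linear speed of tin below 0.03 m/s and contact force between the fingers and tin below 0.2 N), for 0.2 s.
3. every spacer present lies flat and square in the pocket on the tin, let go (horizontal distance between each of spacer1, spacer2, spacer3 and pocket below 0.008 m and z of spacer1 in the frame of pocket between 0.03 and 0.063 m and angle between each of spacer1, spacer2, spacer3's own z axis and vertical below 0.12 rad and linear speed of each of spacer1, spacer2, spacer3 below 0.03 m/s and (angle between the x axis of spacer1 and the x axis of pocket, either way round below 0.14 rad or angle between the x axis of spacer1 and the y axis of pocket, either way round below 0.14 rad) and z of spacer2 in the frame of pocket between 0.03 and 0.063 m and (angle between the x axis of spacer2 and the x axis of pocket, either way round below 0.14 rad or angle between the x axis of spacer2 and the y axis of pocket, either way round below 0.14 rad) and z of spacer3 in the frame of pocket between 0.03 and 0.063 m and (angle between the x axis of spacer3 and the x axis of pocket, either way round below 0.14 rad or angle between the x axis of spacer3 and the y axis of pocket, either way round below 0.14 rad) and contact force between the fingers and spacer1 below 0.2 N and contact force between the fingers and spacer2 below 0.2 N and contact force between the fingers and spacer3 below 0.2 N), for 0.2 s.
4. the clamp plate lies on top, knob up, let go (horizontal distance between clamp and pocket below 0.008 m and z of clamp in the frame of pocket between 0.041 and 0.074 m and angle between clamp's own z axis and vertical below 0.12 rad and linear speed of clamp below 0.03 m/s and (angle between the x axis of clamp and the x axis of pocket, either way round below 0.14 rad or angle between the x axis of clamp and the y axis of pocket, either way round below 0.14 rad) and z of clamp in the frame of spacer1 above 0.008 m and z of clamp in the frame of spacer2 above 0.008 m and z of clamp in the frame of spacer3 above 0.008 m and contact force between the fingers and clamp below 0.2 N), for 0.2 s.
5. the guard is shut over the complete stack (value of joint guard below 0.06 rad and horizontal distance between each of tin, spacer1, spacer2, spacer3, clamp and pocket below 0.008 m and z of tin in the frame of pocket between -0.004 and 0.005 m and angle between each of tin, spacer1, spacer2, spacer3, clamp's own z axis and vertical below 0.12 rad and linear speed of each of tin, spacer1, spacer2, spacer3, clamp below 0.03 m/s and z of spacer1 in the frame of pocket between 0.03 and 0.063 m and (angle between the x axis of spacer1 and the x axis of pocket, either way round below 0.14 rad or angle between the x axis of spacer1 and the y axis of pocket, either way round below 0.14 rad) and z of spacer2 in the frame of pocket between 0.03 and 0.063 m and (angle between the x axis of spacer2 and the x axis of pocket, either way round below 0.14 rad or angle between the x axis of spacer2 and the y axis of pocket, either way round below 0.14 rad) and z of spacer3 in the frame of pocket between 0.03 and 0.063 m and (angle between the x axis of spacer3 and the x axis of pocket, either way round below 0.14 rad or angle between the x axis of spacer3 and the y axis of pocket, either way round below 0.14 rad) and z of clamp in the frame of pocket between 0.041 and 0.074 m and (angle between the x axis of clamp and the x axis of pocket, either way round below 0.14 rad or angle between the x axis of clamp and the y axis of pocket, either way round below 0.14 rad) and z of clamp in the frame of spacer1 above 0.008 m and z of clamp in the frame of spacer2 above 0.008 m and z of clamp in the frame of spacer3 above 0.008 m), for 0.2 s.
6. the start button is pressed right down with the guard shut (value of joint start above 0.005 m and value of joint guard below 0.06 rad), for 0.05 s.
At the end, for the whole second after the job is handed in: Guard shut (under 0.06 rad) over tin, all spacers present and clamp plate on top, each within 8 mm of the pocket centre, within 0.12 rad of level and 0.14 rad of square, at rest; button pressed 5 mm or more after the guard was shut, and back up (all of step 5 and value of joint start below 0.002 m); the robot touches nothing.
It fails at once if a bystander is moved more than 5 cm (distance of any of tape, brush, tub from where it was at the start of the episode above 0.05 m).
It fails at once if the start button is pressed while the guard is not shut (value of joint start above 0.004 m and value of joint guard above 0.1 rad).
Of spacer1, spacer2, spacer3 only 1 to 3 are there at a start; the rules pass over those that are not, and their reading is None.
At some moment in a run one of clamp, spacer1, spacer2, spacer3 may be knocked a few centimetres aside while the robot is not near it.
Once in a run the grip may slacken for a moment while it holds something.
It also fails if it takes over 208 s, if anything falls off the work surface, if the arm or the gripper's body presses on something with over 40 N, if the wrist force passes 120 N, or if a joint passes its speed limit or range.

## Robot

A 7-joint arm with a two-finger parallel gripper is mounted at the origin on the work surface. World frame = base frame: x ahead of the robot, y to its left, z up, the work surface at z = 0. Lengths are in m, angles in rad, forces in N, time in s.
With the tool pointing down it reaches from about 0.4 to 0.875 m from the base axis. Payload 6.5 kg.
Tool frame: the origin (TCP) lies between the finger pads; the fingertips stand 17 mm ahead of it and the grasp point (between the pads) lies 2 mm behind it; z points along the fingers, y is the line along which they close (so a half turn about z gives the same grasp; the last joint's range is limited). The gripper opens to 85 mm and grips with 20 to 120 N. Pads are 22 mm wide; open, the fingers measure 114 mm over their backs; the gripper's body (76 mm by 85 mm) begins 54 mm behind the grasp point. The pads swing forward as they close: fully open they stand 13 mm farther back than shut.
Start: joints at [1.06, 0.536, -0.004, 1.538, 0.003, 1.067, -0.071], TCP at [0.28, -0.587, 0.248] pointing down, gripper open.
Joint ranges: [-2.7, 2.7], [-0.37, 2.16], [-1.27, 1.26], [0.24, 2.4], [-1.31, 4.45], [0.19, 1.91], [-2.76, 2.76]. Speed limits (rad/s): [2.39, 2.39, 3.14, 3.14, 3.14, 3.14, 3.14].

## Interface

Orientations are given as [roll, pitch, yaw] about the fixed x, y, z axes, in that order (R = Rz(yaw) Ry(pitch) Rx(roll)).
In Python, from rig import r gives the robot as it stands. The module is installed in compiled form; this text tells all that it offers.
- The arm moves only by the tool step_arm, never from a script. Its argument "moves" is a list of rows, each a list of 4 numbers: the shift along the tool's x, y, z in mm, then the turn about the tool's z in degrees. In form: [[x, y, z, spin], ...]. A call has 1 to 20 rows; each row shifts and turns the commanded pose from where the row before left it, along the tool's axes as they then stand; what a row does not reach is not made up. A row lasts 1/8 s, in which the tool goes at most 62.5 mm and 10.7 degrees, less where a joint would pass 70% of its speed; a pose out of reach is approached as far as the arm can. A call with a gripper value outside its range is refused whole. "jaw" is the closure, from 0 (fully open) to 1 (shut), set as the call begins (left out, the last holds). The fingers move at their own pace and stop on an object; "newtons" is the grip in N (left out, the last holds). Time passes only in rows, so rows that do not move let the fingers close. It gives the time, the measured TCP pose, the force, the opening and the grip force at its end, in the units of the state.
- r.get_state(): the state, without advancing time (a new reading comes with each control period).
- r.camera(name): name is "scene" or "side" or "wrist"; returns a dict with "pixels" (420x560x3 uint8, red, green, blue), "fovy" (degrees; the focal length in pixels is half the picture's height over the tangent of half this angle, whatever the lens; pixels are square), "cx", "cy" (the principal point, pixels), "rvec" (rotation vector, rad) and "tvec" (3), from world to camera coordinates, as OpenCV has them. Camera axes: x right, y down, z forward; pixel columns grow to the right and rows downward; lengths in m; the calibration is good to about 2 mm. The wrist camera is an equidistant fisheye: a pixel r from the principal point sees the ray r / f radians off the axis. A picture is of the moment at which its call begins. There is no depth.
- r.hand_in(): hands the job in; it is judged then, once.
The state is a dict: "t": time; "q": joint angles; "joint_velocities": joint speeds; "joint_efforts": joint torques, N m; "eef_pos": TCP position; "tool_rot": TCP orientation; "contact_force": force on the tool from outside, world axes, zero at the start; "wrist_torque": the same for the moment, N m; "grip_width": opening from 0.0 (shut) to 1.0 (fully open); "grip_force": force on a finger pad.
Only numpy, scipy, OpenCV 4.12 (cv2) and the standard library are available. Lean on these libraries where they do the work, as an engineer would, in place of code of your own. Each camera call takes 0.05 s, during which the arm holds its last target. There are 200 camera calls.

## Working session

There is one attempt and no reset: what is moved stays moved. The work goes in short steps, Python scripts to look and compute and a tool call to move; the robot and the scene stay as the last step left them, time stands still between calls to the robot, and variables do not carry over. Pictures are saved under pics/ and viewed, at most 14 in all, crops included, and the job is handed in when it is done.

Besides the shell and the picture viewer there is one more tool, called after "Emit:" in YAML: its name, and indented under it one key for each argument. step_arm: Moves the arm, as the interface text tells. Its arguments: {"type":"object","properties":{"moves":{"type":"array"},"jaw":{"type":"number"},"newtons":{"type":"number"}},"required":["moves"]}

```bash
mkdir -p pics
cat > h.py <<'E'
import numpy as np, cv2
from rig import r
def cam(n,f=None):
    c=r.camera(n)
    if f: cv2.imwrite('pics/'+f,cv2.cvtColor(c['pixels'],cv2.COLOR_RGB2BGR))
    np.save('cal_'+n+'.npy',np.array([c['fovy'],c['cx'],c['cy'],*np.ravel(c['rvec']),*np.ravel(c['tvec'])]))
    return c
def cal(n):
    a=np.load('cal_'+n+'.npy'); f=210/np.tan(np.radians(a[0]/2)); R=cv2.Rodrigues(a[3:6])[0]
    return f,a[1],a[2],R,a[6:9]
def ray(n,u,v):
    f,cx,cy,R,t=cal(n); x,y=u-cx,v-cy
    if n=='wrist':
        rr=np.hypot(x,y)+1e-9; th=rr/f; d=np.array([np.sin(th)*x/rr,np.sin(th)*y/rr,np.cos(th)])
    else: d=np.array([x/f,y/f,1])
    return -R.T@t, R.T@d
def onz(n,u,v,z):
    o,d=ray(n,u,v); return o+d*(z-o[2])/d[2]
def proj(n,p):
    f,cx,cy,R,t=cal(n); q=R@np.asarray(p,float)+t
    if n=='wrist':
        h=np.hypot(q[0],q[1])+1e-12; th=np.arctan2(h,q[2]); return np.array([cx+f*th*q[0]/h,cy+f*th*q[1]/h])
    return np.array([cx+f*q[0]/q[2],cy+f*q[1]/q[2]])
E
python3 - <<'E'
from h import *
for n in ['scene','side','wrist']:
    c=cam(n,n+'0.png'); print(n,c['fovy'],c['cx'],c['cy'],-cv2.Rodrigues(np.array(c['rvec']))[0].T@np.ravel(c['tvec']))
print(r.get_state())
E
```

```text
scene 45.51148599072317 265.98790923001974 210.13297299407026 [ 1.03083445 -0.85603309  1.16439263]
side 43.15124344727282 276.16798175944933 194.56177480228928 [0.40361938 1.19769182 1.19792826]
wrist 65.70646984690485 282.87748467007907 208.45974363916508 [ 0.33777957 -0.55859905  0.37283467]
{'t': 0.15, 'q': array([ 1.05979945,  0.53700003, -0.00445851,  1.53862281,  0.00259755,
        1.06729465, -0.07120542]), 'joint_velocities': array([ 0.00031676, -0.00203268, -0.00029028, -0.00188662, -0.0003654 ,
       -0.00151238, -0.00128126]), 'joint_efforts': array([ 1.85489705e-03, -5.83785188e+01,  1.04994077e+00, -2.59350890e+01,
        1.24838547e-02,  6.45306529e-03, -2.45709356e-05]), 'eef_pos': array([ 0.2794898 , -0.58634226,  0.24761814]), 'tool_rot': array([-3.14027644e+00,  8.66064178e-05,  4.44878799e-01]), 'contact_force': array([-1.10028657,  0.63725094,  0.64634323]), 'wrist_torque': array([-0.03284209, -0.0217449 ,  0.0151994 ]), 'grip_force': 0.0, 'grip_width': 0.9966590370227918}
```

View pics/scene0.png

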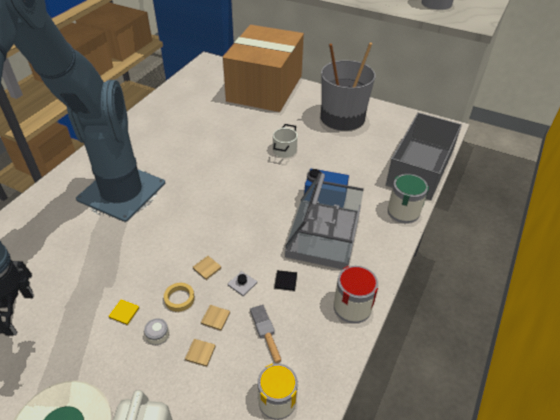

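View pics/side0.png

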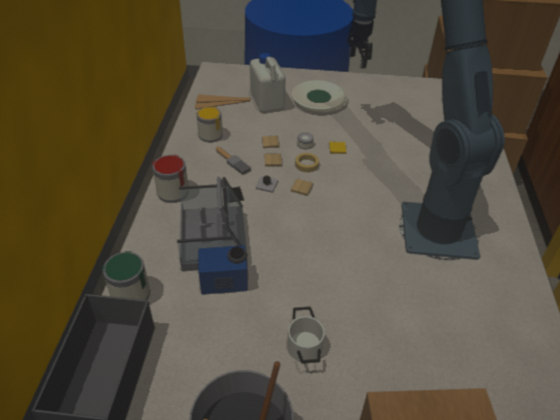

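The overview shows three plywood spacers (scene px (207,267), (216,317), (200,352)), the clamp (242,282), the tin (156,329), the tape (179,296), the brush (265,330) and the shaker (327,222). Next I'll enlarge both views.

Run:
```python
import cv2
a=cv2.imread('pics/scene0.png')[245:370,100:280]; cv2.imwrite('pics/c1.png',cv2.resize(a,None,fx=4.4,fy=4.4,interpolation=cv2.INTER_CUBIC))
a=cv2.imread('pics/scene0.png')[160:275,275:375]; b=cv2.imread('pics/side0.png')[170:300,165:265]
a=cv2.resize(a,None,fx=4,fy=4,interpolation=cv2.INTER_CUBIC);b=cv2.resize(b,None,fx=4,fy=4,interpolation=cv2.INTER_CUBIC)
a=cv2.copyMakeBorder(a,0,60,0,0,cv2.BORDER_CONSTANT); cv2.imwrite('pics/c2.png',cv2.hconcat([a,b]))
```

```text
(no output)
```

View pics/c1.png

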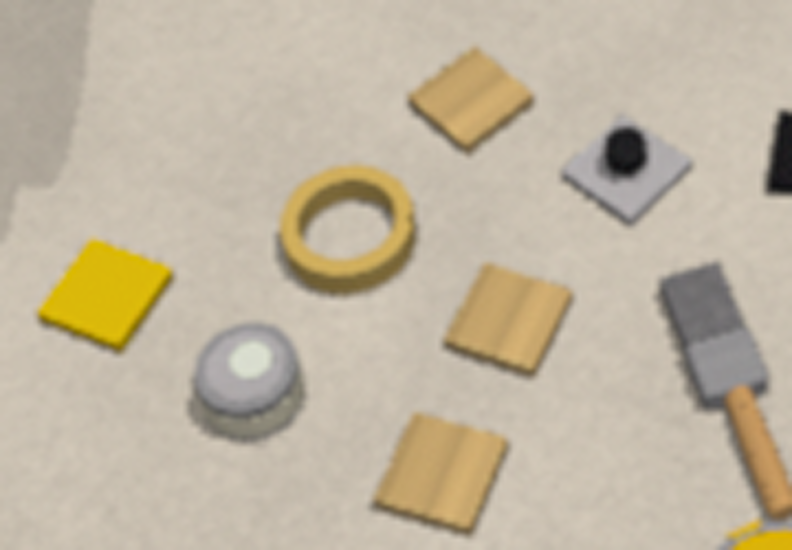

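View pics/c2.png

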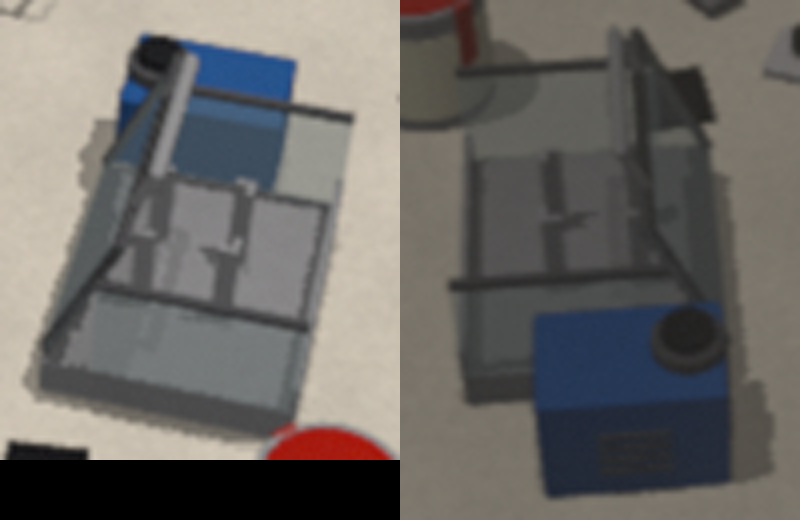

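In the crops I can read the corners of the spacers and the clamp, the tin lid, and the drive unit and wall edges of the shaker. I'll fit the poses from those.

Run:
```python
from h import *
from scipy.optimize import least_squares as ls
S=lambda u,v:(u/4+275,v/4+160); D=lambda u,v:((u-400)/4+165,v/4+170)
o=[('scene',(99,-108,130),S(308,325)),('scene',(99,108,130),S(352,117)),('scene',(-85,199,100),S(143,36)),('scene',(45,199,100),S(297,60)),('scene',(95,-111,0),S(290,438)),
('side',(45,199,100),D(535,405)),('side',(-85,199,100),D(727,395)),('side',(45,113,100),D(533,315)),('side',(-85,199,0),D(728,487)),('side',(45,199,0),D(548,495)),('side',(99,108,130),D(450,285)),('side',(99,-108,130),D(458,72))]
def W(p,P):
    c,s=np.cos(p[2]),np.sin(p[2]);x,y,z=np.array(P)/1000;return [p[0]+c*x-s*y,p[1]+s*x+c*y,z]
f=lambda p:np.ravel([proj(n,W(p,P))-q for n,P,q in o])
s=ls(f,[.75,-.05,0],loss='soft_l1');p=s.x;print(p);print(f(p).reshape(-1,2).round(1).tolist())
print('btn',onz('scene',*S(157,52),.11),onz('side',*D(688,330),.11), 'handle',W(p,(-16,0,194)))
C=lambda u,v:(u/4.4+100,v/4.4+245)
for n,z,q in [('A',.012,[(409,97),(475,47),(533,97),(467,143)]),('B',.012,[(445,335),(488,264),(572,292),(530,368)]),('C',.012,[(375,500),(418,413),(508,440),(468,525)]),('clamp',.01,[(562,170),(620,113),(692,165),(630,217)])]:
    w=np.array([onz('scene',*C(*a),z)[:2] for a in q]);e=[np.degrees(np.arctan2(*(w[(i+1)%4]-w[i])[::-1]))%90 for i in range(4)]
    print(n,w.mean(0).round(4),np.round(e,1),[np.linalg.norm(w[(i+1)%4]-w[i]).round(3) for i in range(4)])
print('tin',onz('scene',*C(248,370),.034),'knob',onz('scene',*C(627,148),.034),'tape',onz('scene',*C(347,222),.024))
```

```text
[0.68318342 0.13082357 0.22850198]
[[-0.3, -0.4], [-0.7, -0.4], [-2.4, -1.7], [-1.3, -0.9], [-2.5, 1.2], [-1.2, 1.2], [0.2, -0.5], [-1.1, -0.8], [0.6, -0.4], [-1.5, 1.8], [-1.5, -0.5], [-2.4, -0.4]]
btn [0.58825713 0.27794384 0.11      ] [0.58867719 0.26264865 0.11      ] handle [np.float64(0.6675993095603227), np.float64(0.12719926704952084), np.float64(0.194)]
A [ 0.4439 -0.1412] [75.  72.7 71.3 76. ] [np.float64(0.059), np.float64(0.06), np.float64(0.055), np.float64(0.056)]
B [ 0.5564 -0.2717] [4.9 7.3 5.5 5. ] [np.float64(0.055), np.float64(0.057), np.float64(0.058), np.float64(0.058)]
C [ 0.5782 -0.3773] [ 9.5 10.2  8.9 12.5] [np.float64(0.059), np.float64(0.057), np.float64(0.056), np.float64(0.056)]
clamp [ 0.5623 -0.1409] [80.5 77.  74.5 79.2] [np.float64(0.058), np.float64(0.064), np.float64(0.056), np.float64(0.058)]
tin [ 0.45132838 -0.38717475  0.034     ] knob [ 0.56566851 -0.14344982  0.034     ] tape [ 0.43645409 -0.26901763  0.024     ]
```

Emit:
step_arm:
  moves:
    - [0,0,-10,-9.7]
    - [0,0,-10,-9.7]
    - [0,0,-10,-9.7]
    - [0,0,-10,-9.7]
    - [0,0,-10,-9.7]
    - [0,0,0,-9.7]
    - [0,0,0,-9.7]
    - [0,0,0,-9.7]
    - [38,33.7,0,0]
    - [38,33.7,0,0]
    - [38,33.7,0,0]
    - [38,33.7,0,0]
    - [38,33.7,0,0]
    - [38,33.7,0,0]
    - [38,33.7,0,0]
    - [38,33.7,0,0]
  jaw: 0.4

```text
t: 2.15
eef_pos: [0.4739, -0.2282, 0.2982]
tool_rot: [-3.141, 0.0, 1.799]
contact_force: [0.6, -0.4, -0.2]
grip_width: 0.603
grip_force: 0.0
```

Emit:
step_arm:
  moves:
    - [38,33.7,0,0]
    - [38,33.7,0,0]
    - [38,33.7,0,0]
    - [38,33.7,0,0]
    - [38,33.7,0,0]
    - [38,33.7,0,0]
    - [38,33.7,0,0]
    - [38,33.7,0,0]
    - [0,0,0,0]
    - [0,0,0,0]

```text
t: 3.4
eef_pos: [0.667, 0.1269, 0.2977]
tool_rot: [-3.14, 0.001, 1.799]
contact_force: [-0.7, -0.9, 0.1]
grip_width: 0.601
grip_force: 0.0
```

```bash
cat >> h.py <<'E'
def to(x,y,z,yawdeg=None):
    "print spin (deg, mod 180 nearest) and shift in tool axes after spin"
    s=r.get_state(); p=s['eef_pos']; R=s['tool_rot']; yaw=R[2]
    sp=0
    if yawdeg is not None:
        d=np.degrees(yaw)-yawdeg; sp=(d+90)%180-90; yaw-=np.radians(sp)
    d=np.array([x,y,z])-p; c,n=np.cos(yaw),np.sin(yaw)
    print('spin %.1f then'%sp,np.round(1000*np.array([c*d[0]+n*d[1],n*d[0]-c*d[1],-d[2]]),1))
E
python3 - <<'E'
from h import *
c=cam('wrist','w1.png'); print(r.get_state()['eef_pos'],r.get_state()['tool_rot'],r.get_state()['q'],r.get_state()['t'])
cv2.imwrite('pics/w1b.png',cv2.resize(cv2.imread('pics/w1.png'),(784,588),interpolation=cv2.INTER_CUBIC))
p=[.6832,.1308,.2285]
for P in [(-16,60,194),(-16,-60,194),(-16,0,194),(-20-65,199,100),(45,199,100)]:
    c,s=np.cos(p[2]),np.sin(p[2]);x,y,z=np.array(P)/1000; print(P,1.4*proj('wrist',[p[0]+c*x-s*y,p[1]+s*x+c*y,z]))
E
```

```text
[0.66708934 0.12593801 0.29789877] [-3.14064583e+00  1.26143153e-03  1.79768208e+00] [ 0.08199939  0.60375554 -0.53425648  1.37285866  0.31081227  1.24924661
 -0.24586071] 3.45
(-16, 60, 194) [398.74271267 183.1462232 ]
(-16, -60, 194) [398.41831361 400.73637194]
(-16, 0, 194) [398.61927263 299.1456533 ]
(-85, 199, 100) [302.79297967  -1.9221534 ]
(45, 199, 100) [482.54624768  -2.56003855]
```

View pics/w1b.png

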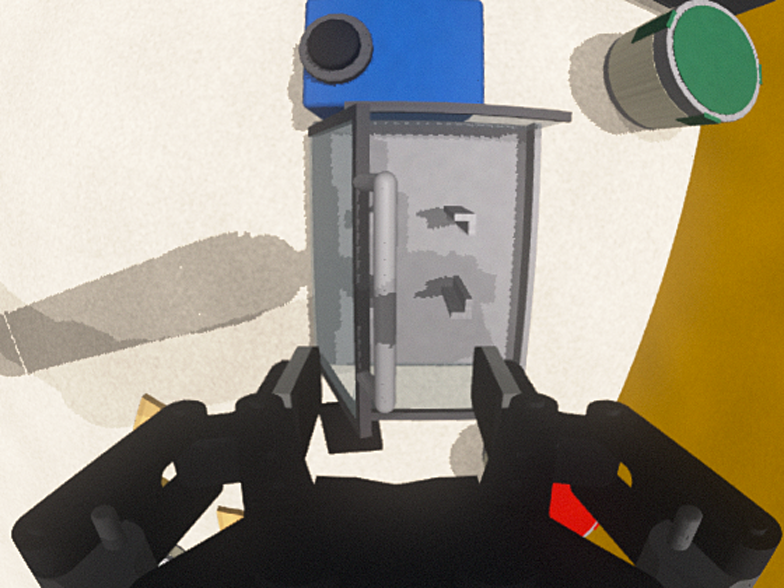

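The handle bar is at x ≈ 384, from y 172 to 412, about 8 mm in front of the fit. The drive unit's edges (303 and 483) match the fit exactly, so the guard starts slightly open. Descending to grip it now.

Emit:
step_arm:
  moves:
    - [1,-7,20,0]
    - [0,0,25,0]
    - [0,0,25,0]
    - [0,0,20,0]
    - [0,0,13,0]
    - [0,0,0,0]

```text
t: 4.2
eef_pos: [0.6598, 0.1264, 0.1945]
tool_rot: [-3.14, 0.0, 1.799]
contact_force: [0.5, -0.6, 0.6]
grip_width: 0.601
grip_force: 0.0
```

Emit:
step_arm:
  moves:
    - [0,0,0,0]
    - [0,0,0,0]
    - [0,0,0,0]
    - [0,0,0,0]
    - [0,0,0,0]
    - [0,0,0,0]
  jaw: 1
  newtons: 30

```text
t: 4.95
eef_pos: [0.6608, 0.1272, 0.1961]
tool_rot: [3.14, -0.0, 1.799]
contact_force: [0.5, 0.1, 4.5]
grip_width: 0.126
grip_force: 29.5
```

Run:
```python
import numpy as np
# arc about hinge: handle (shaker x,z) rel hinge = 175*(sin(a),cos(a)), a=25deg-th; path in tool y(=+x), z(down)
th=np.linspace(.05,2.03,19); a=np.radians(25)-th
y=175*np.sin(a); z=-175*np.cos(a)
print(np.c_[np.diff(y),np.diff(z)].round(0).tolist(),y[-1]-y[0],z[-1]-z[0])
```

```text
[[-18.0, -6.0], [-19.0, -4.0], [-19.0, -2.0], [-19.0, -0.0], [-19.0, 2.0], [-19.0, 4.0], [-18.0, 6.0], [-17.0, 8.0], [-16.0, 10.0], [-15.0, 12.0], [-14.0, 13.0], [-12.0, 15.0], [-11.0, 16.0], [-9.0, 17.0], [-7.0, 18.0], [-5.0, 19.0], [-3.0, 19.0], [-1.0, 19.0]] -240.8931088381769 166.1041574853279
```

Emit:
step_arm:
  moves:
    - [0,-18,-6,0]
    - [0,-19,-4,0]
    - [0,-19,-2,0]
    - [0,-19,0,0]
    - [0,-19,2,0]
    - [0,-19,4,0]
    - [0,-18,6,0]
    - [0,-17,8,0]
    - [0,-16,10,0]
    - [0,-15,12,0]
    - [0,-14,13,0]

```text
t: 6.32
eef_pos: [0.4726, 0.0849, 0.1527]
tool_rot: [3.138, -0.002, 1.8]
contact_force: [2.7, 4.4, 1.4]
grip_width: 0.123
grip_force: 33.2
```

Emit:
step_arm:
  moves:
    - [0,-12,15,0]
    - [0,-11,16,0]
    - [0,-9,17,0]
    - [0,-7,18,0]
    - [0,-5,19,0]
    - [0,-3,19,0]
    - [0,-1,17,0]
    - [0,0,0,0]
    - [0,0,0,0]

```text
t: 7.45
eef_pos: [0.4243, 0.0738, 0.0311]
tool_rot: [-3.14, -0.002, 1.801]
contact_force: [-3.4, 5.7, -3.3]
grip_width: 0.126
grip_force: 35.4
```

Emit:
step_arm:
  moves:
    - [0,0,0,0]
    - [0,0,0,0]
    - [0,0,-30,0]
    - [0,0,-50,0]
    - [0,0,-50,0]
    - [0,0,-50,0]
    - [0,0,-50,0]
    - [0,0,-35,0]
  jaw: 0.6

```text
t: 8.45
eef_pos: [0.4258, 0.072, 0.2988]
tool_rot: [3.139, 0.001, 1.798]
contact_force: [0.5, -0.3, 0.1]
grip_width: 0.397
grip_force: 0.0
```

Emit:
step_arm:
  moves:
    - [-50,-4,0,0]
    - [-50,-4,0,0]
    - [-50,-4,0,0]
    - [-50,-4,0,0]
    - [-50,-4,0,0]
    - [-50,-4,0,0]
    - [-50,-4,0,0]
    - [-50,-4,0,0]
    - [-50,-4,0,0]
    - [-48,-2,0,0]
    - [0,0,0,0]
    - [0,0,0,0]
  jaw: 0

```text
t: 9.95
eef_pos: [0.5009, -0.4206, 0.2961]
tool_rot: [-3.141, -0.001, 1.799]
contact_force: [1.0, 0.4, -0.3]
grip_width: 0.998
grip_force: 0.0
```

Run:
```python
from h import *
c=cam('wrist','w2.png'); cam('scene','s2.png'); print(r.get_state()['eef_pos'],r.get_state()['tool_rot'],r.get_state()['q'],r.get_state()['t'])
a=cv2.resize(cv2.imread('pics/w2.png'),(784,588),interpolation=cv2.INTER_CUBIC)
b=cv2.imread('pics/s2.png')[160:275,245:375]; cv2.imwrite('pics/w2b.png',a)
```

```text
[ 0.50139355 -0.41981399  0.29656031] [ 3.14142623e+00 -5.50096287e-04  1.80093687e+00] [ 0.87183334  0.52878275 -0.36255365  1.45706669  0.19329001  1.1913149
  0.71303972] 10.05
```

View pics/w2b.png

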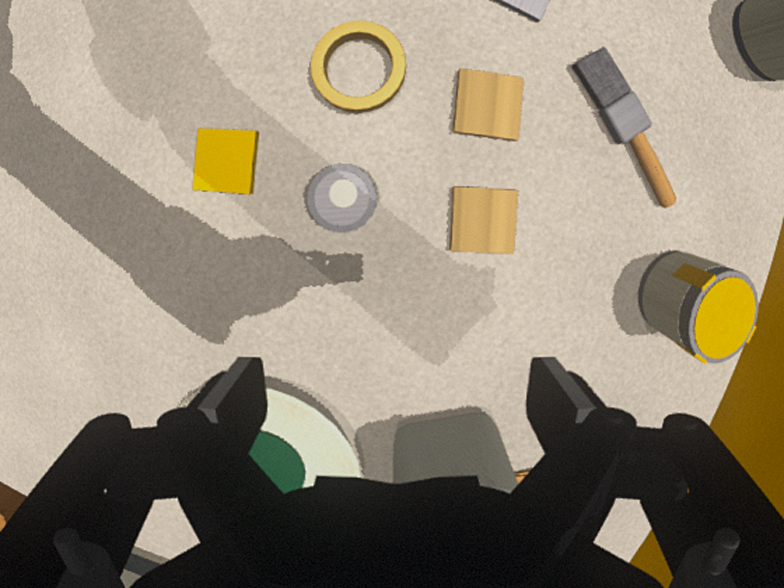

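The tin lid is centred near (342,195). One spacer has corners (459,69), (523,75), (520,138), (455,132) and the other (453,187), (518,189), (515,254), (450,251). The tape is at (358,66).

```bash
cat >> h.py <<'E'
def sq(name,cam_,q,z,k):
    w=np.array([onz(cam_,u/k,v/k,z)[:2] for u,v in q]);e=[np.degrees(np.arctan2(*(w[(i+1)%4]-w[i])[::-1]))%90 for i in range(4)]
    print(name,w.mean(0).round(4),np.round(e,1),[np.linalg.norm(w[(i+1)%4]-w[i]).round(3) for i in range(4)])
E
python3 - <<'E'
from h import *
sq('B','wrist',[(459,69),(523,75),(520,138),(455,132)],.012,1.4)
sq('C','wrist',[(453,187),(518,189),(515,254),(450,251)],.012,1.4)
t=onz('wrist',342/1.4,195/1.4,.034);print(t); to(t[0],t[1],.20)
E
```

```text
B [ 0.5523 -0.2731] [11.4 10.1 10.5  9.4] [np.float64(0.059), np.float64(0.06), np.float64(0.06), np.float64(0.059)]
C [ 0.5735 -0.3791] [13.1 12.8 11.1 11.5] [np.float64(0.06), np.float64(0.061), np.float64(0.062), np.float64(0.059)]
[ 0.444817   -0.38489956  0.034     ]
spin 0.0 then [ 46.9 -47.1  96.6]
```

Emit:
step_arm:
  moves:
    - [24,-24,50,0]
    - [23,-23,50,0]
    - [0,0,50,0]
    - [0,0,50,0]
    - [0,0,40,0]
    - [0,0,20,0]
    - [0,0,11,0]
    - [0,0,0,0]

```text
t: 11.05
eef_pos: [0.4452, -0.3862, 0.0258]
tool_rot: [3.141, 0.0, 1.8]
contact_force: [-0.7, 0.5, 0.4]
grip_width: 1.003
grip_force: 0.0
```

Emit:
step_arm:
  moves:
    - [0,0,0,0]
    - [0,0,0,0]
    - [0,0,0,0]
    - [0,0,0,0]
    - [0,0,0,0]
  jaw: 1
  newtons: 50

```text
t: 11.68
eef_pos: [0.4455, -0.3869, 0.0269]
tool_rot: [3.14, 0.002, 1.799]
contact_force: [-1.3, 0.8, 8.3]
grip_width: 0.684
grip_force: 51.9
```

Run:
```python
from h import *
cam('wrist','w3.png'); a=cv2.imread('pics/w3.png')[150:420,60:500]; cv2.imwrite('pics/w3b.png',cv2.resize(a,None,fx=1.4,fy=1.4))
to(.6832,.1308,.2,103.1)
```

```text
spin -0.0 then [ 450.3  348.8 -173.1]
```

View pics/w3b.png

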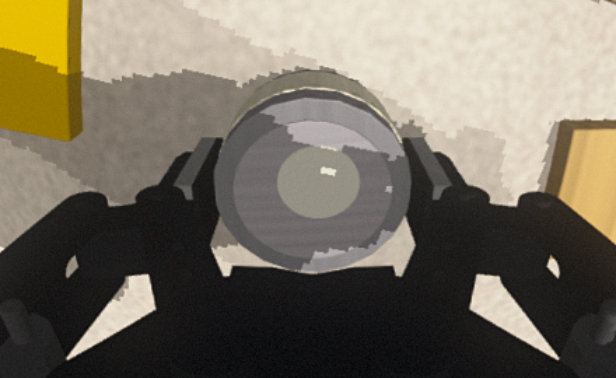

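The tin is gripped, with its lid centred at crop (313,180). I'll check its offset from the TCP.

Run:
```python
from h import *
s=r.get_state();p=onz('wrist',313/1.4+60,180/1.4+150,.034);d=p-s['eef_pos'];y=s['tool_rot'][2];print(p,np.cos(y)*d[0]+np.sin(y)*d[1],np.sin(y)*d[0]-np.cos(y)*d[1])
```

```text
[ 0.44434092 -0.38284887  0.034     ] 0.004197335110567919 -0.00027504238684859653
```

Emit:
step_arm:
  moves:
    - [0,0,-40,0]
    - [0,0,-40,0]
    - [0,0,-40,0]
    - [0,0,-40,0]
    - [0,0,0,0]

```text
t: 12.35
eef_pos: [0.4465, -0.3875, 0.189]
tool_rot: [3.137, 0.006, 1.799]
contact_force: [-0.2, 0.0, -3.0]
grip_width: 0.684
grip_force: 55.2
```

Emit:
step_arm:
  moves:
    - [20,16,-10,0]
    - [40,31,0,0]
    - [40,31,0,0]
    - [40,31,0,0]
    - [40,31,0,0]
    - [40,31,0,0]
    - [40,31,0,0]
    - [40,31,0,0]
    - [40,31,0,0]
    - [40,31,0,0]
    - [40,31,0,0]
    - [27,22,0,0]
    - [0,0,0,0]
    - [0,0,0,0]

```text
t: 14.1
eef_pos: [0.6818, 0.1268, 0.194]
tool_rot: [-3.139, 0.001, 1.799]
contact_force: [1.1, -0.4, -0.9]
grip_width: 0.68
grip_force: 55.2
```

Run:
```python
from h import *
cam('wrist','w4.png'); cv2.imwrite('pics/w4b.png',cv2.resize(cv2.imread('pics/w4.png'),(784,588),interpolation=cv2.INTER_CUBIC))
to(.6832,.1308,.2,103.1)
p=[.6832,.1308,.2285];c,s=np.cos(p[2]),np.sin(p[2])
for P in [(38,38,111),(-38,38,111),(38,-38,111),(-38,-38,111),(99,108,130),(-51,108,130),(-85,113,100),(45,113,100)]:
    x,y,z=np.array(P)/1000; print(P,1.4*proj('wrist',[p[0]+c*x-s*y,p[1]+s*x+c*y,z]))
```

```text
spin -0.1 then [ 4.3  2.2 -5.6]
(38, 38, 111) [484.29839759 225.39292305]
(-38, 38, 111) [320.46748022 225.16210044]
(38, -38, 111) [476.54793209 375.42412394]
(-38, -38, 111) [327.2034809 375.5309037]
(99, 108, 130) [624.45497336  82.13358   ]
(-51, 108, 130) [281.35374339  68.47421685]
(-85, 113, 100) [230.90276098  77.95050549]
(45, 113, 100) [495.56612287  71.71365811]
```

View pics/w4b.png

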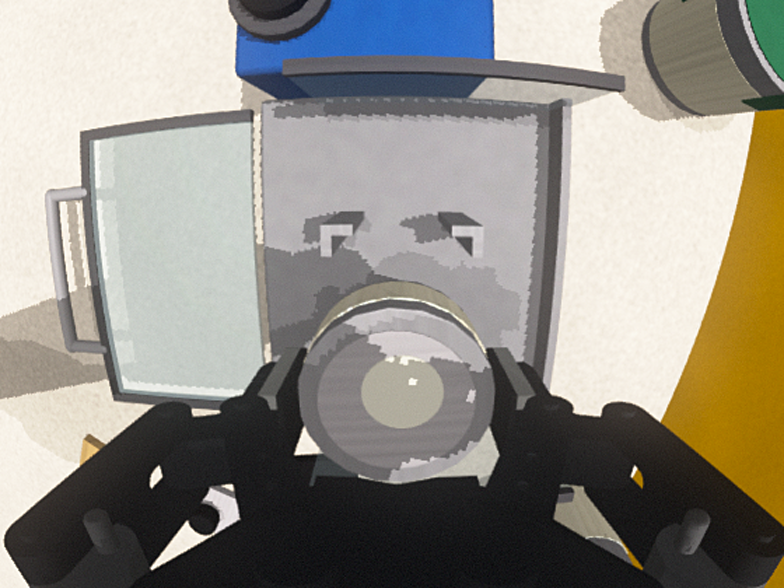

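Guide tops are at (321,226) and (483,226), within 1 px of the fit, so the shaker pose is accurate. The guard lies flat at the left. Checking the held tin (lid centre (396.5,392)) before lowering.

Run:
```python
from h import *
s=r.get_state();p=onz('wrist',396.5/1.4,392/1.4,s['eef_pos'][2]+.0082);d=np.array([.6832,.1308,0])-p;y=s['tool_rot'][2];print(p,s['eef_pos'],np.cos(y)*d[0]+np.sin(y)*d[1],np.sin(y)*d[0]-np.cos(y)*d[1])
```

```text
[0.68047094 0.13090506 0.20255949] [0.68198185 0.12611632 0.19435949] -0.0007163900647320947 0.0026354442739686024
```

Emit:
step_arm:
  moves:
    - [-0.5,2.4,30,0]
    - [0,0,30,0]
    - [0,0,25,0]
    - [0,0,20,0]
    - [0,0,12,0]
    - [0,0,8,0]
    - [0,0,5,0]
    - [0,0,0,0]
    - [0,0,0,0]

```text
t: 15.28
eef_pos: [0.6854, 0.1283, 0.0659]
tool_rot: [3.141, -0.0, 1.799]
contact_force: [0.4, 0.3, -1.6]
grip_width: 0.685
grip_force: 55.2
```

Emit:
step_arm:
  moves:
    - [0,-0.5,2,0]
    - [0,0,2,0]
    - [0,0,0,0]
    - [0,0,0,0]

```text
t: 15.78
eef_pos: [0.6845, 0.128, 0.062]
tool_rot: [3.141, 0.0, 1.799]
contact_force: [-2.8, -0.4, 5.9]
grip_width: 0.685
grip_force: 55.9
```

Emit:
step_arm:
  moves:
    - [0,0,0,0]
    - [0,0,0,0]
    - [0,0,0,0]
    - [0,0,-20,0]
    - [0,0,-40,0]
    - [0,0,-40,0]
    - [0,0,-50,0]
    - [0,0,0,0]
    - [0,0,0,0]
  jaw: 0.1

```text
t: 16.9
eef_pos: [0.6844, 0.1279, 0.2121]
tool_rot: [3.141, 0.0, 1.799]
contact_force: [-0.6, 0.1, -0.2]
grip_width: 0.898
grip_force: 0.0
```

Run:
```python
from h import *
cam('wrist','w5.png'); a=cv2.imread('pics/w5.png')[60:420,100:480]; cv2.imwrite('pics/w5b.png',cv2.resize(a,None,fx=1.6,fy=1.6,interpolation=cv2.INTER_CUBIC))
to(.5523,-.2731,.2,100.5)
```

```text
spin 2.6 then [-370.2 -202.5   11. ]
```

View pics/w5b.png

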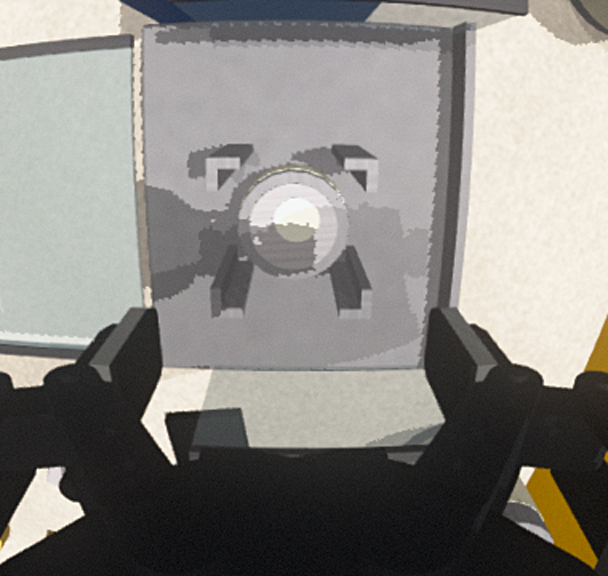

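The tin sits flat between the guides. Moving on to the spacers.

Emit:
step_arm:
  moves:
    - [0,0,-20,2.6]
    - [-48,-20,-20,0]
    - [-48,-20,0,0]
    - [-48,-20,0,0]
    - [-48,-20,0,0]
    - [-48,-20,0,0]
    - [-48,-20,0,0]
    - [-48,-20,0,0]
    - [-48,-20,0,0]
    - [-48,-20,0,0]
    - [-48,-20,0,0]
    - [-47,-19,0,0]
    - [0,0,0,0]
    - [0,0,0,0]
  jaw: 0

```text
t: 18.7
eef_pos: [0.5655, -0.4292, 0.2516]
tool_rot: [3.141, -0.001, 1.753]
contact_force: [-1.0, 1.0, 0.1]
grip_width: 1.0
grip_force: 0.0
```

Run:
```python
from h import *
p=onz('wrist',294/1.6+100,222/1.6+60,.069);d=p-np.array([.6832,.1308,0]);print('tin err',d)
cam('wrist','w6.png'); cv2.imwrite('pics/w6b.png',cv2.resize(cv2.imread('pics/w6.png'),(784,588),interpolation=cv2.INTER_CUBIC))
for P in [(.5523,-.2731,.012),(.5735,-.3791,.012),(.44,-.1412,.012),(.5585,-.1409,.01)]: print(1.4*proj('wrist',P))
print(r.get_state()['eef_pos'])
```

```text
tin err [ 0.00099831 -0.00066237  0.069     ]
[416.06740911  63.0094933 ]
[417.9354194  195.47134888]
[313.88803079 -88.04454785]
[450.35641971 -70.09251821]
[ 0.56599159 -0.42828186  0.2516461 ]
```

View pics/w6b.png

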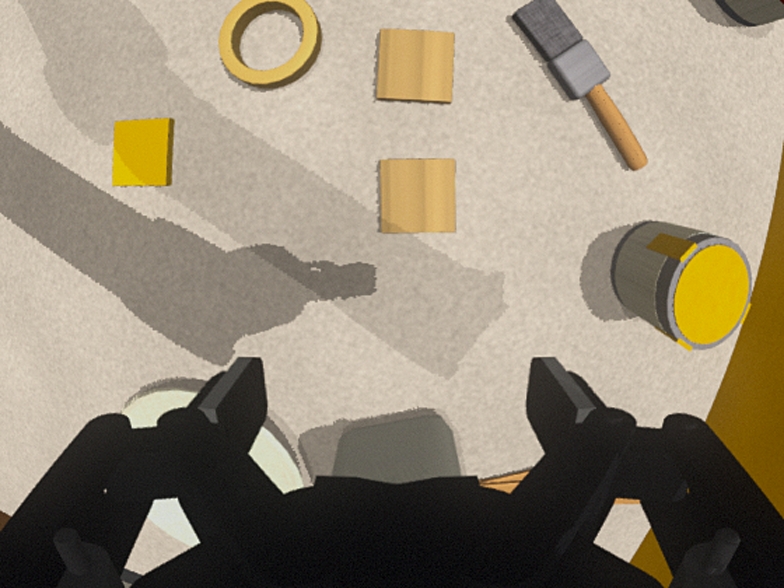

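Both spacers are where they were: C spans about (382,159)–(456,233) and B about (380,28)–(452,103). I'll also estimate the open fingertip depth from the tip pixels (264,360) and (530,360).

Run:
```python
from h import *
sq('C','wrist',[(382,159),(455,158),(456,233),(379,232)],.012,1.4)
s=r.get_state();y=s['tool_rot'][2];X=np.array([np.cos(y),np.sin(y),0]);Y=np.array([np.sin(y),-np.cos(y),0])
for z in (0,4,8,12,17): print(z,[ (1.4*proj('wrist',s['eef_pos']+X*.011+Y*e*.0425-np.array([0,0,z/1000]))).round(0) for e in (-1,1)])
to(.5735,-.3791,.03,102)
```

```text
C [ 0.5737 -0.379 ] [11.8 12.1 10.   7.9] [np.float64(0.058), np.float64(0.061), np.float64(0.062), np.float64(0.059)]
0 [array([261., 355.]), array([538., 354.])]
4 [array([265., 350.]), array([534., 349.])]
8 [array([268., 345.]), array([531., 345.])]
12 [array([271., 341.]), array([528., 340.])]
17 [array([275., 336.]), array([524., 335.])]
spin -1.4 then [ 46.5  17.6 221.6]
```

Emit:
step_arm:
  moves:
    - [23,9,50,-1.4]
    - [23,9,50,0]
    - [0,0,50,0]
    - [0,0,40,0]
    - [0,0,25,0]
    - [0,0,13,0]
    - [0,0,8,0]
    - [0,0,0,0]
    - [0,0,0,0]

```text
t: 19.88
eef_pos: [0.5745, -0.382, 0.0164]
tool_rot: [3.14, 0.001, 1.778]
contact_force: [1.1, -0.4, -0.0]
grip_width: 0.999
grip_force: 0.0
```

Emit:
step_arm:
  moves:
    - [0,0,0,0]
    - [0,0,0,0]
    - [0,0,0,0]
    - [0,0,0,0]
    - [0,0,0,0]
  jaw: 1
  newtons: 50

```text
t: 20.5
eef_pos: [0.5744, -0.3819, 0.0163]
tool_rot: [3.141, 0.001, 1.778]
contact_force: [-1.2, 0.5, 5.8]
grip_width: 0.685
grip_force: 54.1
```

Emit:
step_arm:
  moves:
    - [0,0,-20,0]
    - [0,0,-45,0]
    - [0,0,-60,0]
    - [0,0,-60,0]
    - [0,0,0,0]
    - [0,0,0,0]

```text
t: 21.25
eef_pos: [0.5734, -0.3814, 0.2007]
tool_rot: [-3.141, 0.0, 1.778]
contact_force: [-0.8, -0.1, -0.7]
grip_width: 0.684
grip_force: 53.7
```

Run:
```python
from h import *
cam('wrist','w7.png'); a=cv2.imread('pics/w7.png')[150:420,60:500]; cv2.imwrite('pics/w7b.png',cv2.resize(a,None,fx=1.4,fy=1.4))
to(.6832,.1308,.2,103.1)
```

```text
spin -1.2 then [473.5 223.5  -0.6]
```

View pics/w7b.png

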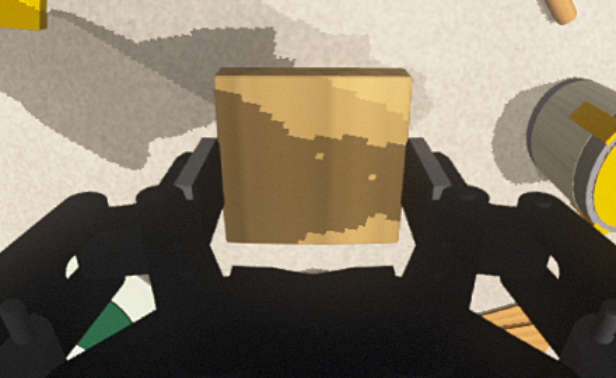

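The spacer is held squarely, with top corners at crop (215,75), (411,75), (404,242), (228,242). I've viewed 11 pictures, so I'll use a colour detector for wood from here.

```bash
cat >> h.py <<'E'
def find(im,lo,hi,z,k=300,label=''):
    "HSV blobs in a wrist picture -> min-area rectangle on plane z (world)"
    m=cv2.inRange(cv2.cvtColor(im,cv2.COLOR_RGB2HSV),lo,hi); m=cv2.morphologyEx(m,cv2.MORPH_CLOSE,np.ones((5,5)))
    out=[]
    for c in cv2.findContours(m,cv2.RETR_EXTERNAL,cv2.CHAIN_APPROX_NONE)[0]:
        if cv2.contourArea(c)<k: continue
        w=np.array([onz('wrist',u,v,z)[:2]*1000 for u,v in c[:,0]],np.float32)
        (x,y),(a,b),t=cv2.minAreaRect(cv2.convexHull(w)); bb=cv2.boundingRect(c)
        print(label,'c=(%.1f,%.1f) size %.0fx%.0f ang %.1f bbox'%(x,y,a,b,t%90),bb,'fill %.2f'%(cv2.contourArea(c)/(bb[2]*bb[3]))); out.append((x,y,a,b,t%90))
    return out
WOOD=((8,70,60),(22,170,255))
E
python3 - <<'E'
from h import *
sq('held','wrist',[(u/1.4+60,v/1.4+150) for u,v in [(215,75),(411,75),(404,242),(228,242)]],.1965,1)
print(r.get_state()['eef_pos'])
find(cv2.imread('pics/w6.png')[:,:,::-1].copy(),*WOOD,.012)
im=cv2.imread('pics/w7.png'); h=cv2.cvtColor(im,cv2.COLOR_BGR2HSV)
for u,v in [(225,90),(380,90),(250,200),(330,225)]: print(h[int(v/1.4+150),int(u/1.4+60)])
E
```

```text
held [ 0.573  -0.3783] [11.9 14.1 11.8 11.8] [np.float64(0.058), np.float64(0.059), np.float64(0.061), np.float64(0.059)]
[ 0.57281948 -0.38108707  0.19939339]
 c=(576.7,-329.4) size 52x51 ang 13.5 bbox (271, 113, 55, 54) fill 0.92
 c=(710.1,-244.2) size 19x71 ang 49.6 bbox (418, 60, 45, 62) fill 0.33
 c=(556.2,-240.0) size 52x53 ang 9.3 bbox (269, 20, 56, 54) fill 0.88
 c=(450.7,-240.9) size 77x68 ang 4.9 bbox (156, 0, 74, 64) fill 0.79
[ 19 136 186]
[ 21 121 234]
[ 19 134 129]
[ 18 131 130]
```

Emit:
step_arm:
  moves:
    - [27,14,0,-1.2]
    - [44,21,0,0]
    - [44,21,0,0]
    - [44,21,0,0]
    - [44,21,0,0]
    - [44,21,0,0]
    - [44,21,0,0]
    - [44,21,0,0]
    - [44,21,0,0]
    - [44,21,0,0]
    - [44,21,0,0]
    - [4,0,0,0]
    - [0,0,0,0]
    - [0,0,0,0]

```text
t: 23.05
eef_pos: [0.6856, 0.1261, 0.1996]
tool_rot: [-3.14, 0.001, 1.798]
contact_force: [0.3, -0.0, -1.4]
grip_width: 0.684
grip_force: 53.7
```

```bash
cat >> h.py <<'E'
P=np.array([.6832,.1308]); 
def held(name,top_off):
    c=cam('wrist',name+'.png'); s=r.get_state(); y=s['tool_rot'][2]
    for x,yy,a,b,t in find(c['pixels'],*WOOD,s['eef_pos'][2]+top_off,3000):
        d=P-np.array([x,yy])/1000; print('shift tool x %.1f y %.1f mm'%(1e3*(np.cos(y)*d[0]+np.sin(y)*d[1]),1e3*(np.sin(y)*d[0]-np.cos(y)*d[1])))
    to(P[0],P[1],.0515+.035,103.1)
E
python3 - <<'E'
from h import *
held('w8',-.0043)
E
```

```text
c=(684.6,130.2) size 60x62 ang 12.9 bbox (212, 198, 143, 127) fill 0.91
shift tool x 0.9 y -1.2 mm
spin -0.1 then [  5.2  -1.4 113.4]
```

Emit:
step_arm:
  moves:
    - [2,-1.3,20,0]
    - [0,0,30,0]
    - [0,0,25,0]
    - [0,0,15,0]
    - [0,0,10,0]
    - [0,0,8,0]
    - [0,0,4,0]
    - [0,0,0,0]
    - [0,0,0,0]

```text
t: 24.22
eef_pos: [0.6846, 0.1296, 0.0888]
tool_rot: [3.141, 0.0, 1.799]
contact_force: [-0.3, -0.5, 0.1]
grip_width: 0.688
grip_force: 53.7
```

Emit:
step_arm:
  moves:
    - [0,0,2,0]
    - [0,0,1.5,0]
    - [0,0,0,0]
    - [0,0,0,0]

```text
t: 24.72
eef_pos: [0.6843, 0.1295, 0.0854]
tool_rot: [3.141, 0.0, 1.799]
contact_force: [-2.5, -0.4, 5.4]
grip_width: 0.683
grip_force: 54.3
```

Emit:
step_arm:
  moves:
    - [0,0,0,0]
    - [0,0,0,0]
    - [0,0,0,0]
    - [0,0,-20,0]
    - [0,0,-40,0]
    - [0,0,-40,0]
    - [0,0,-40,0]
    - [0,0,0,0]
    - [0,0,0,0]
  jaw: 0.1

```text
t: 25.85
eef_pos: [0.684, 0.1294, 0.2252]
tool_rot: [3.141, 0.0, 1.799]
contact_force: [0.7, 0.3, -0.5]
grip_width: 0.896
grip_force: 0.0
```

Run:
```python
from h import *
c=cam('wrist','w9.png'); find(c['pixels'],*WOOD,.081,300); to(.565,-.36,.26,100.5)
```

```text
c=(683.1,132.5) size 60x61 ang 13.1 bbox (248, 162, 72, 70) fill 0.93
spin 2.6 then [-459.4 -205.8  -35.8]
```

Emit:
step_arm:
  moves:
    - [0,0,-36,2.6]
    - [-42,-19,0,0]
    - [-42,-19,0,0]
    - [-42,-19,0,0]
    - [-42,-19,0,0]
    - [-42,-19,0,0]
    - [-42,-19,0,0]
    - [-42,-19,0,0]
    - [-42,-19,0,0]
    - [-42,-19,0,0]
    - [-42,-19,0,0]
    - [-40,-16,0,0]
    - [0,0,0,0]
    - [0,0,0,0]
  jaw: 0

```text
t: 27.65
eef_pos: [0.5653, -0.3591, 0.2597]
tool_rot: [-3.141, -0.002, 1.754]
contact_force: [-0.0, 0.0, -0.2]
grip_width: 1.001
grip_force: 0.0
```

Run:
```python
from h import *
c=cam('wrist','w10.png'); find(c['pixels'],*WOOD,.012,500); find(c['pixels'],(0,0,0),(179,255,50),.034,150,'dark'); print(proj('wrist',[.5585,-.1409,.01]),r.get_state()['eef_pos'])
cv2.imwrite('pics/w10b.png',cv2.resize(cv2.imread('pics/w10.png'),(784,588),interpolation=cv2.INTER_CUBIC))
```

```text
c=(731.1,-283.9) size 21x82 ang 48.2 bbox (406, 117, 42, 59) fill 0.35
 c=(551.7,-273.6) size 60x60 ang 8.0 bbox (259, 79, 55, 55) fill 0.88
 c=(428.7,-267.4) size 90x86 ang 7.3 bbox (148, 50, 73, 72) fill 0.76
 c=(436.5,-170.7) size 67x24 ang 4.5 bbox (180, 0, 55, 19) fill 0.52
dark c=(600.8,-712.0) size 1524x535 ang 11.4 bbox (0, 256, 560, 164) fill 0.61
dark c=(897.3,-42.4) size 34x62 ang 33.2 bbox (542, 0, 18, 41) fill 0.47
[312.23621746   0.76909627] [ 0.56570086 -0.3584048   0.26002525]
```

View pics/w10b.png

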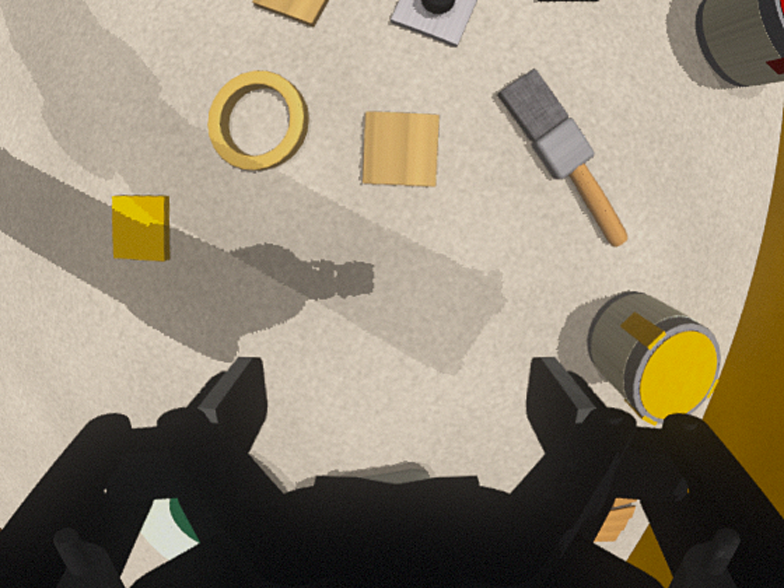

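Spacer B is at about (400,148), clear of the tape and the brush. The clamp (433,10) and spacer A (290,5) still lie beyond it.

```bash
python3 -c "
from h import *
to(.5517,-.2736,.016,98.3)"
```

```text
spin 2.3 then [ 85.9  -1.6 244. ]
```

Emit:
step_arm:
  moves:
    - [43,-1,50,2.3]
    - [43,-0.6,50,0]
    - [0,0,50,0]
    - [0,0,45,0]
    - [0,0,28,0]
    - [0,0,13,0]
    - [0,0,8,0]
    - [0,0,0,0]
    - [0,0,0,0]

```text
t: 28.82
eef_pos: [0.5514, -0.2804, 0.0231]
tool_rot: [3.14, 0.001, 1.714]
contact_force: [-0.4, 0.6, 0.3]
grip_width: 0.997
grip_force: 0.0
```

Emit:
step_arm:
  moves:
    - [0,0,0,0]
    - [0,0,0,0]
    - [0,0,0,0]
    - [0,0,0,0]
    - [0,0,0,0]
  jaw: 1
  newtons: 50

```text
t: 29.45
eef_pos: [0.5515, -0.2816, 0.0271]
tool_rot: [3.141, 0.003, 1.713]
contact_force: [-15.5, 2.9, 42.4]
grip_width: 0.539
grip_force: 49.6
```

Emit:
step_arm:
  moves:
    - [0,0,-20,0]
    - [0,0,-45,0]
    - [0,0,-60,0]
    - [0,0,-60,0]
    - [0,0,0,0]
    - [0,0,0,0]

```text
t: 30.2
eef_pos: [0.5502, -0.2801, 0.2069]
tool_rot: [-3.141, 0.0, 1.714]
contact_force: [-0.6, 0.1, -1.1]
grip_width: 0.002
grip_force: 0.0
```

```bash
python3 -c "
from h import *
held('w11',-.0043)"
```

```text
c=(548.6,-238.6) size 24x25 ang 7.6 bbox (265, 152, 61, 60) fill 0.93
 c=(494.9,-238.1) size 37x35 ang 4.8 bbox (130, 123, 81, 82) fill 0.78
 c=(499.5,-186.1) size 25x25 ang 74.2 bbox (157, 9, 76, 70) fill 0.60
shift tool x 346.5 y 185.8 mm
shift tool x 338.3 y 238.9 mm
shift tool x 287.5 y 226.9 mm
spin -4.9 then [369.8 223.1 119.4]
```

A row exceeded the per-row travel limit, so the fingers stayed too high and missed. Re-measuring.

```bash
python3 -c "
from h import *
find(cv2.imread('pics/w11.png')[:,:,::-1].copy(),*WOOD,.012,1500)
to(.5517,-.2736,.016,97.9)"
```

```text
c=(560.3,-271.6) size 60x60 ang 7.6 bbox (265, 152, 61, 60) fill 0.93
 c=(428.7,-270.4) size 90x85 ang 4.8 bbox (130, 123, 81, 82) fill 0.78
 c=(440.0,-142.8) size 60x62 ang 74.2 bbox (157, 9, 76, 70) fill 0.60
spin 0.3 then [  6.    2.8 189.9]
```

Emit:
step_arm:
  moves:
    - [7,11.6,40,0]
    - [0,0,45,0]
    - [0,0,40,0]
    - [0,0,32,0]
    - [0,0,20,0]
    - [0,0,13,0]
    - [0,0,0,0]
    - [0,0,0,0]
  jaw: 0

```text
t: 31.25
eef_pos: [0.5619, -0.2719, 0.018]
tool_rot: [3.14, 0.001, 1.714]
contact_force: [-0.2, -0.8, 0.3]
grip_width: 1.001
grip_force: 0.0
```

Emit:
step_arm:
  moves:
    - [0,0,0,0]
    - [0,0,0,0]
    - [0,0,0,0]
    - [0,0,0,0]
    - [0,0,0,0]
  jaw: 1
  newtons: 50

```text
t: 31.88
eef_pos: [0.5618, -0.2719, 0.0184]
tool_rot: [3.14, 0.001, 1.713]
contact_force: [-1.7, -0.5, 6.9]
grip_width: 0.685
grip_force: 53.3
```

Emit:
step_arm:
  moves:
    - [0,0,-20,0]
    - [0,0,-45,0]
    - [0,0,-60,0]
    - [0,0,-60,0]
    - [0,0,0,0]
    - [0,0,0,0]

```text
t: 32.62
eef_pos: [0.5608, -0.2716, 0.2027]
tool_rot: [3.141, 0.001, 1.714]
contact_force: [-1.0, -0.0, -1.8]
grip_width: 0.681
grip_force: 53.9
```

```bash
python3 -c "
from h import *
held('w12',-.0043)"
```

```text
c=(560.6,-269.5) size 61x62 ang 8.1 bbox (213, 202, 141, 125) fill 0.89
 c=(500.5,-233.3) size 38x36 ang 2.6 bbox (119, 130, 81, 83) fill 0.76
 c=(505.2,-180.6) size 25x26 ang 74.2 bbox (145, 15, 76, 71) fill 0.60
shift tool x 378.7 y 178.3 mm
shift tool x 334.3 y 232.7 mm
shift tool x 282.9 y 220.6 mm
spin -4.9 then [363.8 210.9 115. ]
```

Emit:
step_arm:
  moves:
    - [0,0,0,-4.9]
    - [40,23,0,0]
    - [40,23,0,0]
    - [40,23,0,0]
    - [40,23,0,0]
    - [40,23,0,0]
    - [40,23,0,0]
    - [40,23,0,0]
    - [40,23,0,0]
    - [40,24,0,0]
    - [2,3,0,0]
    - [0,0,0,0]
    - [0,0,0,0]

```text
t: 34.3
eef_pos: [0.6844, 0.1265, 0.2012]
tool_rot: [-3.14, 0.001, 1.797]
contact_force: [0.2, 0.5, -0.4]
grip_width: 0.687
grip_force: 53.9
```

```bash
python3 -c "
from h import *
held('w13',-.006)"
```

```text
c=(682.2,136.8) size 61x79 ang 12.8 bbox (214, 161, 140, 166) fill 0.82
shift tool x -6.0 y -0.3 mm
spin -0.1 then [  4.4  -0.3 115. ]
```

Emit:
step_arm:
  moves:
    - [3,-0.4,20,0]
    - [0,0,30,0]
    - [0,0,20,0]
    - [0,0,12,0]
    - [0,0,10,0]
    - [0,0,5,0]
    - [0,0,1,0]
    - [0,0,0,0]
    - [0,0,0,0]

```text
t: 35.48
eef_pos: [0.6839, 0.1317, 0.1046]
tool_rot: [3.141, -0.0, 1.799]
contact_force: [0.2, 0.5, -0.1]
grip_width: 0.68
grip_force: 53.9
```

Emit:
step_arm:
  moves:
    - [0,0,2,0]
    - [0,0,1.5,0]
    - [0,0,0,0]
    - [0,0,0,0]

```text
t: 35.98
eef_pos: [0.6836, 0.1316, 0.1005]
tool_rot: [-3.142, 0.0, 1.799]
contact_force: [-0.5, 0.6, -0.5]
grip_width: 0.678
grip_force: 53.9
```

Emit:
step_arm:
  moves:
    - [-1.5,0,1,0]
    - [0,0,1,0]
    - [0,0,0,0]
    - [0,0,0,0]

```text
t: 36.48
eef_pos: [0.6841, 0.1302, 0.0994]
tool_rot: [3.141, 0.0, 1.799]
contact_force: [-1.9, -0.6, 5.4]
grip_width: 0.681
grip_force: 54.6
```

Contact. Releasing and checking.

Emit:
step_arm:
  moves:
    - [0,0,0,0]
    - [0,0,0,0]
    - [0,0,0,0]
    - [0,0,-20,0]
    - [0,0,-40,0]
    - [0,0,-40,0]
    - [0,0,-30,0]
    - [0,0,0,0]
    - [0,0,0,0]
  jaw: 0.1

```text
t: 37.6
eef_pos: [0.6837, 0.13, 0.2286]
tool_rot: [-3.141, 0.0, 1.799]
contact_force: [0.6, 0.8, -0.5]
grip_width: 0.902
grip_force: 0.0
```

Run:
```python
from h import *
c=cam('wrist','w14.png'); find(c['pixels'],*WOOD,.093,300); to(.47,-.24,.26,94)
```

```text
c=(682.9,132.4) size 60x64 ang 13.1 bbox (247, 162, 74, 76) fill 0.94
spin 9.1 then [-354.2 -238.6  -32.2]
```

Emit:
step_arm:
  moves:
    - [0,0,-16,9.7]
    - [0,0,-16,9.7]
    - [0,0,0,9.7]
    - [-42,-12,0,0]
    - [-42,-12,0,0]
    - [-42,-12,0,0]
    - [-42,-12,0,0]
    - [-42,-12,0,0]
    - [-42,-12,0,0]
    - [-42,-12,0,0]
    - [-42,-12,0,0]
    - [-42,-12,0,0]
    - [-42,-14,0,0]
    - [0,0,0,0]
    - [0,0,0,0]
  jaw: 0

```text
t: 39.52
eef_pos: [0.4508, -0.2392, 0.26]
tool_rot: [-3.141, -0.001, 1.292]
contact_force: [0.2, 0.8, 0.3]
grip_width: 1.001
grip_force: 0.0
```

Run:
```python
from h import *
c=cam('wrist','w15.png'); f=find(c['pixels'],*WOOD,.012,1000); print(proj('wrist',[.5585,-.1409,.01]),r.get_state()['eef_pos'],r.get_state()['tool_rot'])
to(.44,-.1428,.0165,74.2)
```

```text
c=(429.7,-270.3) size 87x87 ang 28.6 bbox (238, 172, 72, 73) fill 0.76
 c=(438.4,-142.1) size 60x60 ang 73.9 bbox (224, 77, 53, 53) fill 0.94
[350.21742519  74.97123531] [ 0.45119672 -0.23866877  0.26005749] [-3.14077764e+00 -8.38203691e-04  1.29288388e+00]
spin -0.1 then [ 89.2 -36.9 243.6]
```

Emit:
step_arm:
  moves:
    - [45,-19.5,20,0]
    - [44,-19,20,0]
    - [0,0,50,0]
    - [0,0,50,0]
    - [0,0,45,0]
    - [0,0,30,0]
    - [0,0,18,0]
    - [0,0,10,0]
    - [0,0,0,0]
    - [0,0,0,0]

```text
t: 40.83
eef_pos: [0.439, -0.1436, 0.0182]
tool_rot: [3.14, -0.0, 1.292]
contact_force: [0.6, -0.1, 0.8]
grip_width: 1.001
grip_force: 0.0
```

Emit:
step_arm:
  moves:
    - [0,0,0,0]
    - [0,0,0,0]
    - [0,0,0,0]
    - [0,0,0,0]
    - [0,0,0,0]
  jaw: 1
  newtons: 50

```text
t: 41.45
eef_pos: [0.4388, -0.1439, 0.0185]
tool_rot: [3.141, 0.0, 1.291]
contact_force: [-1.6, 0.5, 9.7]
grip_width: 0.681
grip_force: 51.5
```

Emit:
step_arm:
  moves:
    - [0,0,-20,0]
    - [0,0,-45,0]
    - [0,0,-60,0]
    - [0,0,-60,0]
    - [0,0,0,0]
    - [0,0,0,0]

```text
t: 42.2
eef_pos: [0.4379, -0.1438, 0.2024]
tool_rot: [-3.141, 0.0, 1.291]
contact_force: [0.2, 0.1, -0.7]
grip_width: 0.68
grip_force: 54.6
```

```bash
python3 -c "
from h import *
held('w16',-.0047)"
```

```text
c=(437.6,-142.8) size 68x59 ang 74.6 bbox (213, 198, 140, 135) fill 0.87
shift tool x 330.7 y 160.5 mm
spin -29.1 then [211.6 301.6 115.1]
```

Emit:
step_arm:
  moves:
    - [0,0,0,-9.7]
    - [0,0,0,-9.7]
    - [0,0,0,-9.7]
    - [26,37,0,0]
    - [26,37,0,0]
    - [26,38,0,0]
    - [26,38,0,0]
    - [26,38,0,0]
    - [26,38,0,0]
    - [26,38,0,0]
    - [26,37,0,0]
    - [0,0,0,0]
    - [0,0,0,0]

```text
t: 43.88
eef_pos: [0.6833, 0.1265, 0.2002]
tool_rot: [-3.138, 0.0, 1.8]
contact_force: [0.3, -1.0, -0.2]
grip_width: 0.685
grip_force: 54.6
```

Run:
```python
from h import *
held('w17',-.0065)
im=cv2.imread('pics/w17.png'); cv2.imwrite('pics/w17b.png',cv2.resize(im[120:400,150:420],None,fx=2,fy=2,interpolation=cv2.INTER_CUBIC))
```

```text
c=(680.8,137.7) size 61x77 ang 13.6 bbox (213, 162, 141, 161) fill 0.83
shift tool x -7.2 y 0.8 mm
spin -0.1 then [  5.    0.9 114.2]
```

View pics/w17b.png

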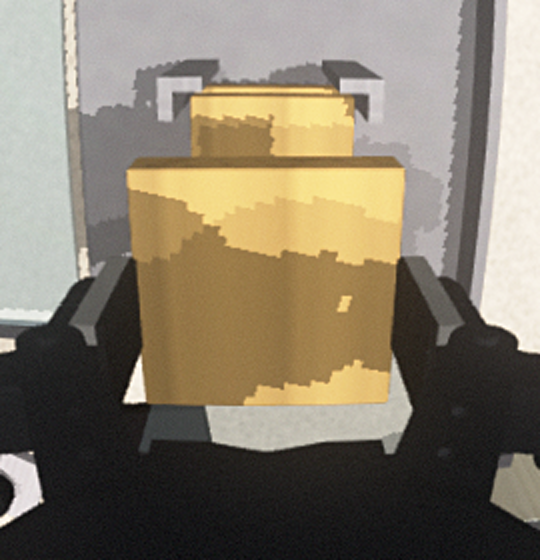

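The two stacked spacers sit squarely between the guides. The held one has corners at crop (127,168), (404,168), (388,404), (147,404).

Run:
```python
from h import *
sq('held','wrist',[(u/2+150,v/2+120) for u,v in [(127,168),(404,168),(388,404),(147,404)]],.1937,1); print(r.get_state()['eef_pos'])
```

```text
held [0.6824 0.1285] [13.2 13.8 13.2 13.4] [np.float64(0.059), np.float64(0.06), np.float64(0.059), np.float64(0.06)]
[0.68344455 0.12573202 0.20074734]
```

Emit:
step_arm:
  moves:
    - [1.5,1,20,0]
    - [0,0,25,0]
    - [0,0,18,0]
    - [0,0,12,0]
    - [0,0,8,0]
    - [0,0,2,0]
    - [0,0,0,0]
    - [0,0,0,0]

```text
t: 44.92
eef_pos: [0.6855, 0.1289, 0.1182]
tool_rot: [3.141, -0.0, 1.799]
contact_force: [-0.3, -0.7, -0.1]
grip_width: 0.681
grip_force: 54.6
```

Emit:
step_arm:
  moves:
    - [-0.5,-1.5,2,0]
    - [0,0,2,0]
    - [0,0,2,0]
    - [0,0,0,0]
    - [0,0,0,0]

```text
t: 45.55
eef_pos: [0.6838, 0.1279, 0.1117]
tool_rot: [3.142, 0.0, 1.799]
contact_force: [-0.9, -0.3, 2.7]
grip_width: 0.679
grip_force: 54.9
```

Emit:
step_arm:
  moves:
    - [0,0,0,0]
    - [0,0,0,0]
    - [0,0,0,0]
    - [0,0,-20,0]
    - [0,0,-40,0]
    - [0,0,-40,0]
    - [0,0,-20,0]
    - [0,0,0,0]
    - [0,0,0,0]
  jaw: 0.1

```text
t: 46.68
eef_pos: [0.6828, 0.1275, 0.2298]
tool_rot: [-3.139, 0.0, 1.799]
contact_force: [-0.0, -0.5, -0.1]
grip_width: 0.899
grip_force: 0.0
```

Run:
```python
from h import *
c=cam('wrist','w18.png'); find(c['pixels'],*WOOD,.105,300)
```

```text
c=(682.0,132.8) size 60x66 ang 13.2 bbox (246, 159, 78, 81) fill 0.92
```

Emit:
step_arm:
  moves:
    - [0,0,-10,8.4]
    - [0,0,-10,8.4]
    - [0,0,0,8.4]
    - [-43,-5.5,0,0]
    - [-43,-5.5,0,0]
    - [-43,-5.5,0,0]
    - [-43,-5.5,0,0]
    - [-43,-5.5,0,0]
    - [-43,-5.5,0,0]
    - [-43,-5.5,0,0]
    - [-43,-5.5,0,0]
    - [-43,-5.5,0,0]
    - [0,0,0,0]
    - [0,0,0,0]
  jaw: 0.3

```text
t: 48.48
eef_pos: [0.5539, -0.2392, 0.2504]
tool_rot: [-3.14, -0.001, 1.36]
contact_force: [-0.4, 0.4, -0.0]
grip_width: 0.695
grip_force: 0.0
```

Run:
```python
from h import *
c=cam('wrist','w19.png'); im=c['pixels']; print(r.get_state()['eef_pos'],proj('wrist',[.5585,-.1409,.01]))
print('knob');find(im,(0,0,0),(179,255,60),.034,100)
h=cv2.cvtColor(im,cv2.COLOR_RGB2HSV); u,v=proj('wrist',[.5585,-.1409,.01]).astype(int)
for du,dv in [(0,0),(22,0),(-22,0),(0,22),(0,-22),(60,0),(-60,0)]: print(h[v+dv,u+du])
print('plate');find(im,(90,5,90),(140,80,255),.010,300)
```

```text
[ 0.55431326 -0.23845983  0.25069374] [269.4185559   95.70028317]
knob
 c=(452.6,-543.4) size 490x1379 ang 78.2 bbox (0, 249, 560, 171) fill 0.59
 c=(901.6,-87.8) size 44x89 ang 48.2 bbox (500, 0, 49, 40) fill 0.28
 c=(809.0,-96.2) size 23x77 ang 35.0 bbox (453, 0, 43, 49) fill 0.08
 c=(655.9,-80.7) size 58x58 ang 19.9 bbox (312, 0, 70, 58) fill 0.58
[10 22 70]
[173  11 211]
[176   9 205]
[  9  12 211]
[  9   9 207]
[ 19  33 221]
[ 17  34 216]
plate
```

Run:
```python
from h import *
im=cv2.imread('pics/w19.png')[:,:,::-1].copy()
print('knob');find(im,(0,0,0),(179,255,110),.034,100)
print('plate');find(im,(0,0,150),(179,20,255),.010,300)
```

```text
knob
 c=(475.4,-267.5) size 37x9 ang 86.1 bbox (214, 209, 11, 32) fill 0.30
 c=(424.9,-526.2) size 567x1432 ang 80.2 bbox (0, 209, 560, 211) fill 0.52
 c=(659.8,-222.2) size 38x83 ang 47.9 bbox (337, 117, 62, 68) fill 0.05
 c=(558.2,-142.7) size 27x27 ang 33.2 bbox (256, 82, 26, 27) fill 0.71
 c=(882.5,-88.0) size 185x65 ang 2.7 bbox (452, 0, 108, 50) fill 0.62
 c=(655.6,-80.9) size 59x58 ang 19.8 bbox (312, 0, 71, 59) fill 0.58
 c=(489.3,-17.1) size 13x32 ang 70.2 bbox (171, 0, 28, 11) fill 0.45
plate
 c=(690.3,-244.1) size 39x37 ang 49.7 bbox (379, 142, 39, 42) fill 0.52
 c=(558.2,-141.5) size 60x59 ang 78.4 bbox (243, 70, 54, 54) fill 0.92
```

```bash
python3 -c "
from h import *
to(.5582,-.142,.031,78.4)"
```

```text
spin -0.4 then [ 95.3 -15.6 219.7]
```

Emit:
step_arm:
  moves:
    - [32,-5,20,-0.4]
    - [32,-5,20,0]
    - [32,-5.5,20,0]
    - [0,0,50,0]
    - [0,0,45,0]
    - [0,0,35,0]
    - [0,0,20,0]
    - [0,0,10,0]
    - [0,0,0,0]
    - [0,0,0,0]

```text
t: 49.78
eef_pos: [0.5597, -0.1431, 0.0327]
tool_rot: [3.14, -0.0, 1.366]
contact_force: [-0.8, -0.4, -0.7]
grip_width: 0.704
grip_force: 0.0
```

Emit:
step_arm:
  moves:
    - [0,0,0,0]
    - [0,0,0,0]
    - [0,0,0,0]
    - [0,0,0,0]
    - [0,0,0,0]
    - [0,0,0,0]
  jaw: 1
  newtons: 60

```text
t: 50.52
eef_pos: [0.5592, -0.1432, 0.0325]
tool_rot: [3.141, 0.0, 1.366]
contact_force: [-2.2, -0.2, 5.4]
grip_width: 0.301
grip_force: 58.6
```

Emit:
step_arm:
  moves:
    - [0,0,-20,0]
    - [0,0,-45,0]
    - [0,0,-60,0]
    - [0,0,-60,0]
    - [0,0,0,0]
    - [0,0,0,0]

```text
t: 51.28
eef_pos: [0.5581, -0.143, 0.2167]
tool_rot: [-3.141, 0.0, 1.366]
contact_force: [-1.3, -0.1, -1.5]
grip_width: 0.301
grip_force: 59.3
```

Run:
```python
from h import *
c=cam('wrist','w20.png'); s=r.get_state(); find(c['pixels'],(0,0,150),(179,20,255),s['eef_pos'][2]-.021,1000); print(s['eef_pos']); to(P[0],P[1],.24,103.1)
```

```text
c=(296.6,-228.7) size 110x50 ang 70.9 bbox (0, 340, 48, 80) fill 0.28
 c=(669.3,-177.0) size 38x42 ang 89.0 bbox (453, 240, 56, 58) fill 0.46
 c=(618.7,-150.8) size 20x33 ang 50.9 bbox (382, 222, 51, 53) fill 0.42
 c=(560.7,-126.4) size 29x59 ang 78.7 bbox (220, 196, 126, 59) fill 0.71
 c=(514.5,-70.7) size 35x78 ang 12.7 bbox (110, 70, 101, 137) fill 0.22
 c=(669.2,-124.0) size 114x259 ang 50.7 bbox (244, 40, 316, 292) fill 0.20
 c=(661.8,-49.4) size 55x31 ang 18.3 bbox (394, 0, 99, 69) fill 0.40
 c=(554.9,-18.0) size 62x45 ang 12.2 bbox (149, 0, 155, 76) fill 0.57
 c=(504.0,-14.1) size 23x54 ang 25.7 bbox (93, 0, 71, 70) fill 0.23
 c=(443.9,-32.9) size 86x176 ang 15.7 bbox (0, 0, 170, 225) fill 0.34
[ 0.55752806 -0.14287147  0.21566312]
spin -24.8 then [238.1 184.4 -24.3]
```

Emit:
step_arm:
  moves:
    - [0,0,0,-8.3]
    - [0,0,0,-8.3]
    - [0,0,0,-8.2]
    - [33,26,0,0]
    - [34,26,0,0]
    - [34,26.5,0,0]
    - [34,26.5,0,0]
    - [34,26.5,0,0]
    - [34,26.5,0,0]
    - [33,26.4,0,0]
    - [0,0,0,0]
    - [0,0,0,0]

```text
t: 52.82
eef_pos: [0.6838, 0.1277, 0.2146]
tool_rot: [-3.138, 0.001, 1.799]
contact_force: [-0.6, -0.0, -2.7]
grip_width: 0.3
grip_force: 59.5
```

Run:
```python
from h import *
c=cam('wrist','w21.png'); s=r.get_state(); print(s['eef_pos']); to(P[0],P[1],.1375,103.1)
im=cv2.imread('pics/w21.png'); cv2.imwrite('pics/w21b.png',cv2.resize(im[100:400,150:420],None,fx=2,fy=2,interpolation=cv2.INTER_CUBIC))
```

```text
[0.68408701 0.12690416 0.21496481]
spin -0.1 then [ 4.   0.  77.5]
```

View pics/w21b.png

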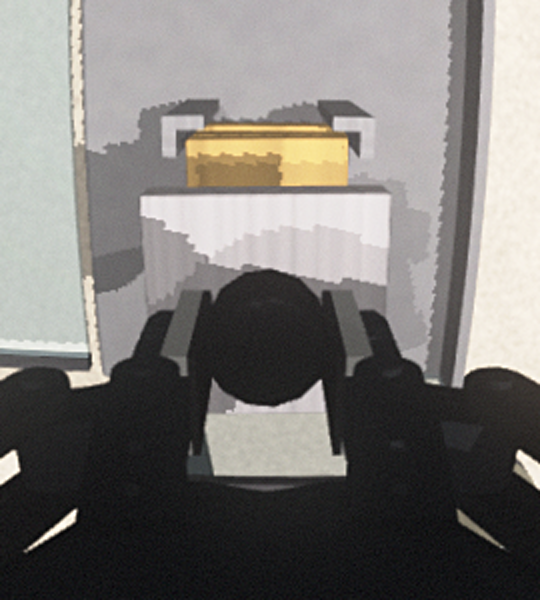

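The clamp is held level and square, with its far top edge from (140,193) to (389,193) in the crop, above the neat wooden stack. That was my last picture view, so the rest goes by numbers.

Run:
```python
from h import *
s=r.get_state();y=s['tool_rot'][2];X=np.array([np.cos(y),np.sin(y)]);Y=np.array([X[1],-X[0]])
a,b=[onz('wrist',u/2+150,v/2+100,.1923)[:2] for u,v in [(140,193),(389,193)]]
c=(a+b)/2-.03*X;d=P-c;print(np.linalg.norm(a-b),np.degrees(np.arctan2(*(b-a)[::-1])),c,'shift',X@d*1e3,Y@d*1e3)
```

```text
0.05862330106178624 13.152085627510491 [0.68250845 0.12909876] shift 1.501746464281462 1.0569761305587897
```

Emit:
step_arm:
  moves:
    - [1.5,0.8,15,0]
    - [0,0,20,0]
    - [0,0,18,0]
    - [0,0,10,0]
    - [0,0,8,0]
    - [0,0,2,0]
    - [0,0,0,0]
    - [0,0,0,0]

```text
t: 53.88
eef_pos: [0.6857, 0.1304, 0.1442]
tool_rot: [3.141, -0.0, 1.799]
contact_force: [0.4, -0.4, -0.7]
grip_width: 0.303
grip_force: 59.5
```

Emit:
step_arm:
  moves:
    - [0,0,1.5,0]
    - [0,0,1,0]
    - [0,0,0,0]
    - [0,0,0,0]

```text
t: 54.38
eef_pos: [0.6853, 0.1303, 0.141]
tool_rot: [-3.142, 0.0, 1.799]
contact_force: [-0.3, -0.0, -1.2]
grip_width: 0.303
grip_force: 59.5
```

Emit:
step_arm:
  moves:
    - [-1,-0.5,1,0]
    - [0,0,1,0]
    - [0,0,1,0]
    - [0,0,0.5,0]
    - [0,0,0,0]
    - [0,0,0,0]

```text
t: 55.12
eef_pos: [0.685, 0.1292, 0.1376]
tool_rot: [-3.142, 0.0, 1.799]
contact_force: [-1.4, -0.7, 0.7]
grip_width: 0.303
grip_force: 59.6
```

Emit:
step_arm:
  moves:
    - [0,0,0.8,0]
    - [0,0,0,0]
    - [0,0,0,0]

```text
t: 55.5
eef_pos: [0.6851, 0.1293, 0.1376]
tool_rot: [3.141, 0.0, 1.799]
contact_force: [-2.0, -1.4, 5.1]
grip_width: 0.305
grip_force: 60.1
```

Emit:
step_arm:
  moves:
    - [0,0,0,0]
    - [0,0,0,0]
    - [0,0,0,0]
    - [0,0,-20,0]
    - [0,0,-40,0]
    - [0,0,-40,0]
    - [0,0,0,0]
    - [0,0,0,0]
  jaw: 0.4

```text
t: 56.5
eef_pos: [0.685, 0.1292, 0.2374]
tool_rot: [3.141, 0.0, 1.799]
contact_force: [-0.4, 0.7, -1.1]
grip_width: 0.595
grip_force: 0.0
```

Run:
```python
from h import *
c=cam('wrist','w22.png'); s=r.get_state(); y=s['tool_rot'][2];im=c['pixels']
print('wood');find(im,*WOOD,.105,300)
u,v=proj('wrist',[P[0],P[1],.139]); print(u,v)
h=cv2.cvtColor(im,cv2.COLOR_RGB2HSV); m=h[int(v)-70:int(v)+80:6,int(u)-70:int(u)+70:6,2]; print('\n'.join(' '.join('%3d'%k for k in q) for q in m))
g=cv2.cvtColor(im,cv2.COLOR_RGB2GRAY)
print('knob');find(im,(0,0,0),(179,255,60),.139,300)
# predicted plate corners
for a,b in [(30,30),(-30,30),(30,-30),(-30,-30)]:
    C,S=np.cos(.2285),np.sin(.2285); print(proj('wrist',[P[0]+(C*a-S*b)/1e3,P[1]+(S*a+C*b)/1e3,.115]).round(1))
```

```text
wood
 c=(674.7,162.0) size 58x6 ang 15.4 bbox (244, 160, 74, 9) fill 0.50
281.6384962931932 213.33612744972984
178 182 191 190 186 185 184 185 184 182 185 190 184 180 188 181 186 191 188 189 190 186 190 189
188 185 183 185 188 135 121 116 154 182 187 187 186 186 189 185 155 156 160 185 189 190 189 191
183 185 127 124  96 103 104  99 168 183 190 186 131 131 125 126  85  97 101  93 188 189 189 192
182 182 125 124 204 199 201 166 227 229 234 233 227 232 238 238 175 210 205 208 191 186 191 192
181 178 124 124 195  92 115 115 113 117 116 115 117 116 115 124 126 127 142 206 190 188 192 187
188 183 184 185 204 110 231 234 232 236 237 235 236 236 237 237 236 238 238 215 188 190 189 190
187 187 181 186 125 128 233 234 233 236 235 232 234 236 237 237 236 239 237 189 187 187 190 184
127 186 184 188 128 127 232 235 231 235 235 234 233 237 236 238 238 239 236 193 191 187 190 185
126 127 127 124 127 127 230 233 230 236 222  84  49 209 228 220 236 238 234 166 171 162 165 185
127 130 127 133 128 124 233 233 203 172  46  56  60  59  45 218 221 223 215 161 168 165 164 178
125 125 125 128 106 103 162 1
[... 983 characters left out ...]
163 162 160 160 159 162 158 160 107  48  51
 97  40  42  87 152 152 155 154 153 160 158 156 157 158 158 159 157 152 161 159 152  74  43  48
 44  39  37  54 155 157 154 154 152 155 155 162 154 158 153 159 157 155 153 164 173  48  44  44
 35  44  36  66 227 175 171 162 156 145 148 141 143 142 129 137 151 157 136 135 150  40  47  47
 43  38  39  95 196 196 193 198 201 194 194 192 203 198 200 188 203 195 198 195 196  55  44  47
knob
 c=(724.2,-39.9) size 795x299 ang 14.4 bbox (9, 248, 551, 172) fill 0.62
 c=(683.3,132.7) size 26x29 ang 24.8 bbox (265, 191, 37, 40) fill 0.73
 c=(597.9,257.7) size 34x26 ang 7.0 bbox (182, 0, 47, 34) fill 0.77
[320.7 167.3]
[242.8 167.3]
[318.6 240.7]
[245.  240.7]
```

The clamp sits flat and centred: the knob is at (683.3,132.7) against the pocket at (683.2,130.8), and the plate edges match the prediction. Next, the guard.

Emit:
step_arm:
  moves:
    - [0,-40,0,0]
    - [0,-45,0,0]
    - [0,-45,0,0]
    - [0,-45,0,0]
    - [1,-45,0,0]
    - [1,-46,0,0]
    - [1,0,40,0]
    - [0,0,45,0]
    - [0,0,40,0]
    - [0,0,0,0]
    - [0,0,0,0]
  jaw: 0.65

```text
t: 57.92
eef_pos: [0.4257, 0.0721, 0.1125]
tool_rot: [3.141, -0.0, 1.799]
contact_force: [-0.9, 0.7, 1.3]
grip_width: 0.352
grip_force: 0.0
```

Run:
```python
from h import *
c=cam('wrist','w23.png')
to(.4247,.073,.033,103.1)
C,S=np.cos(.2285),np.sin(.2285)
im=c['pixels'];h=cv2.cvtColor(im,cv2.COLOR_RGB2HSV)[:,:,2]
# bar visible ahead: sample rows along tool y through bar at b=+40mm
for b in (30,50):
    w=[P[0]+(C*-265-S*b)/1e3,P[1]+(S*-265+C*b)/1e3,.041]; u,v=proj('wrist',w); print(b,u,v,h[int(v),int(u)-60:int(u)+60:3])
```

```text
spin -0.0 then [ 1.1 -1.2 80. ]
30 282.3344896475717 183.23401073872643 [236 235 236 235 232 237 240 236 238 239 234 238 169 166 171 169 178 112
 155 180 164 187 168 154 233 239 234 235 234 231 236 169 169 167 178 175
 169 139 103  98]
50 282.33611454739423 150.80038372026104 [235 235 239 240 243 239 235 237 234 235 235 244 176 176 174 175 172 116
 157 178 200 194 169 140 234 240 233 236 241 243 167 178 165 168 172 172
 166 143 147  63]
```

Emit:
step_arm:
  moves:
    - [0,0,30,0]
    - [0,0,25,0]
    - [0,0,15,0]
    - [0,0,9,0]
    - [0,0,0,0]
    - [0,0,0,0]

```text
t: 58.72
eef_pos: [0.4258, 0.072, 0.0333]
tool_rot: [3.14, 0.0, 1.799]
contact_force: [0.4, 0.6, 0.1]
grip_width: 0.35
grip_force: 0.0
```

Emit:
step_arm:
  moves:
    - [0,0,0,0]
    - [0,0,0,0]
    - [0,0,0,0]
    - [0,0,0,0]
  jaw: 1
  newtons: 30

```text
t: 59.22
eef_pos: [0.4249, 0.0717, 0.0327]
tool_rot: [-3.141, 0.0, 1.799]
contact_force: [-1.8, -0.5, 2.2]
grip_width: 0.128
grip_force: 29.4
```

Emit:
step_arm:
  moves:
    - [0,1,-15,0]
    - [0,3,-19,0]
    - [0,5,-19,0]
    - [0,7,-18,0]
    - [0,9,-17,0]
    - [0,11,-16,0]
    - [0,12,-15,0]
    - [0,14,-13,0]
    - [0,15,-12,0]
    - [0,16,-10,0]

```text
t: 60.48
eef_pos: [0.5125, 0.0914, 0.1877]
tool_rot: [-3.133, 0.002, 1.799]
contact_force: [-11.7, -3.9, 9.7]
grip_width: 0.126
grip_force: 29.8
```

Emit:
step_arm:
  moves:
    - [0,17,-8,0]
    - [0,18,-6,0]
    - [0,19,-4,0]
    - [0,19,-2,0]
    - [0,19,0,0]
    - [0,19,2,0]
    - [0,19,4,0]
    - [0,16,5,0]
    - [0,0,0,0]
    - [0,0,0,0]

```text
t: 61.72
eef_pos: [0.659, 0.1246, 0.1969]
tool_rot: [3.139, 0.001, 1.798]
contact_force: [3.2, -4.6, 0.3]
grip_width: 0.126
grip_force: 29.9
```

Emit:
step_arm:
  moves:
    - [0,4,2,0]
    - [0,4,2,0]
    - [0,3,1,0]
    - [0,0,0,0]
    - [0,0,0,0]

```text
t: 62.35
eef_pos: [0.6677, 0.1267, 0.1927]
tool_rot: [-3.139, 0.002, 1.798]
contact_force: [-6.1, -8.1, 12.0]
grip_width: 0.125
grip_force: 31.1
```

Emit:
step_arm:
  moves:
    - [0,3,1,0]
    - [0,0,0,0]
    - [0,0,0,0]

```text
t: 62.72
eef_pos: [0.6679, 0.1267, 0.1925]
tool_rot: [-3.133, 0.003, 1.798]
contact_force: [-18.3, -10.8, 24.7]
grip_width: 0.127
grip_force: 32.5
```

It's at the stop. Relaxing, releasing and lifting.

Emit:
step_arm:
  moves:
    - [0,-2,-1,0]
    - [0,0,0,0]
    - [0,0,0,0]
    - [0,0,0,0]
    - [0,0,-25,0]
    - [0,0,-40,0]
    - [0,0,-40,0]
    - [0,0,0,0]
    - [0,0,0,0]
  jaw: 0.6

```text
t: 63.85
eef_pos: [0.6694, 0.1287, 0.2949]
tool_rot: [-3.14, 0.0, 1.799]
contact_force: [-0.4, 0.2, -0.4]
grip_width: 0.4
grip_force: 0.0
```

Run:
```python
from h import *
c=cam('wrist','w24.png'); im=c['pixels']; print(r.get_state()['eef_pos'])
h=cv2.cvtColor(im,cv2.COLOR_RGB2HSV)
C,S=np.cos(.2285),np.sin(.2285)
for b in (10,30,45):
    w=[P[0]+(C*-16-S*b)/1e3,P[1]+(S*-16+C*b)/1e3,.196]; u,v=proj('wrist',w); print(b,u,v,h[int(v),int(u)-45:int(u)+45:3,2])
print('w1 ref'); 
print('btn');find(im,(0,0,0),(179,255,55),.11,150)
find(im,(100,150,60),(120,255,255),.10,500,'blue'); to(.5884,.2637,.2,103.1)
```

```text
[0.66907586 0.12852334 0.29420484]
10 280.9528168092618 203.76747752676812 [129 119 124 127 126 126 125  52  69  72  67 131 191 139 160 171 169 160
  50  50  50  51  53  54  49  53  51 214 216 211]
30 280.9248039161526 175.9481016245357 [127 125 126 124 159 144 123  54 103  67  70 172 209 141 180 197 191 178
 195 231 231 235 231 236 232 234 235 233 237 236]
45 280.90964966886105 154.54569055966826 [126 128 126 125 126 127 128  60 105  69  68 184 160 140 175 202 198 179
 144 163 136 126 126 125 124 123 124 115  82 139]
w1 ref
btn
 c=(723.2,-110.2) size 944x375 ang 13.3 bbox (23, 246, 522, 174) fill 0.60
 c=(687.8,126.9) size 25x30 ang 13.1 bbox (289, 182, 26, 31) fill 0.76
 c=(588.6,270.4) size 35x37 ang 10.3 bbox (217, 15, 37, 36) fill 0.26
 c=(907.9,427.9) size 86x13 ang 30.2 bbox (507, 0, 45, 11) fill 0.38
 c=(818.3,369.8) size 71x19 ang 65.2 bbox (451, 0, 39, 30) fill 0.19
blue c=(629.0,278.1) size 126x83 ang 12.8 bbox (214, 0, 129, 77) fill 0.72
spin -0.0 then [149.9 -47.9  94.2]
```

The handle is within 1 px of its shut position, and the button is at about (0.588, 0.269). Moving above it with the fingers shut.

Emit:
step_arm:
  moves:
    - [39,-12,0,0]
    - [39,-12,0,0]
    - [39,-12,0,0]
    - [38,-11,0,0]
    - [0,0,40,0]
    - [0,0,40,0]
    - [0,0,40,0]
    - [0,0,20,0]
    - [0,0,0,0]
    - [0,0,0,0]
  jaw: 1

```text
t: 65.15
eef_pos: [0.5897, 0.2697, 0.1571]
tool_rot: [3.139, -0.001, 1.799]
contact_force: [-0.4, 1.1, -0.0]
grip_width: -0.001
grip_force: 0.0
```

Emit:
step_arm:
  moves:
    - [0,0,8,0]
    - [0,0,6,0]
    - [0,0,4,0]
    - [0,0,3,0]
    - [0,0,3,0]
    - [0,0,0,0]

```text
t: 65.9
eef_pos: [0.589, 0.269, 0.133]
tool_rot: [3.141, 0.001, 1.799]
contact_force: [-4.0, -3.3, 11.2]
grip_width: -0.001
grip_force: 6.1
```

Emit:
step_arm:
  moves:
    - [0,0,3,0]
    - [0,0,0,0]
    - [0,0,0,0]
    - [0,0,0,0]

```text
t: 66.4
eef_pos: [0.5891, 0.2692, 0.1327]
tool_rot: [3.141, 0.001, 1.799]
contact_force: [-10.8, -7.0, 30.3]
grip_width: -0.002
grip_force: 15.4
```

Emit:
step_arm:
  moves:
    - [0,0,-6,0]
    - [0,0,0,0]
    - [0,0,0,0]

```text
t: 66.78
eef_pos: [0.5892, 0.2692, 0.1348]
tool_rot: [3.141, -0.0, 1.799]
contact_force: [-0.1, -1.1, 3.8]
grip_width: -0.0
grip_force: 2.0
```

The force falls off like a spring, so this was the button and it was bottomed. Retreating.

Emit:
step_arm:
  moves:
    - [0,0,-20,0]
    - [0,0,-40,0]
    - [0,0,-50,0]
    - [0,0,-50,0]
    - [-40,12,0,0]
    - [-40,12,0,0]
    - [-40,12,0,0]
    - [-35,11,0,0]
    - [0,0,0,0]
    - [0,0,0,0]

```text
t: 68.03
eef_pos: [0.6692, 0.1298, 0.2951]
tool_rot: [-3.141, -0.001, 1.8]
contact_force: [0.5, 0.1, 0.4]
grip_width: -0.004
grip_force: 0.0
```

Run:
```python
from h import *
c=cam('wrist','w25.png'); im=c['pixels']; print(r.get_state()['eef_pos'],r.get_state()['contact_force'])
h=cv2.cvtColor(im,cv2.COLOR_RGB2HSV); C,S=np.cos(.2285),np.sin(.2285)
for b in (30,45):
    w=[P[0]+(C*-16-S*b)/1e3,P[1]+(S*-16+C*b)/1e3,.196]; u,v=proj('wrist',w); print(b,u,v,h[int(v),int(u)-45:int(u)+45:3,2])
find(im,(0,0,0),(179,255,55),.139,150)
```

```text
[0.66902292 0.13048948 0.29512709] [-0.29415882  0.67001582 -0.45894482]
30 280.65247013609553 177.70605498264536 [129 126 122 125 154 143 119  63  94  67  74 189 193 148 182 200 193 175
 200 228 231 235 231 235 235 237 236 235 237 236]
45 280.650182563379 156.3593219898034 [125 127 128 128 130 128 121  54 102  70  66 183 157 147 178 204 195 179
 153 134 123 124 125 123 126 126 125 127  84 195]
 c=(711.7,-54.4) size 664x356 ang 13.2 bbox (59, 210, 457, 210) fill 0.53
 c=(684.8,133.4) size 22x27 ang 13.4 bbox (289, 183, 26, 31) fill 0.76
 c=(595.9,263.8) size 30x33 ang 11.3 bbox (219, 16, 35, 36) fill 0.24
 c=(879.6,404.5) size 90x14 ang 30.0 bbox (499, 0, 53, 12) fill 0.39
 c=(802.8,356.7) size 73x21 ang 61.0 bbox (450, 0, 44, 32) fill 0.18
```

The guard is shut and the stack is undisturbed. Handing in.

```bash
python3 -c "
from rig import r
print(r.hand_in())"
```

```text
the job is handed in; nothing more can be done
None
```

The shaker is loaded with the tin, all three spacers and the clamp plate on top, the guard is shut, the start button was pressed right down and let go, and the job is handed in; no verdict came back, but my last camera check showed the guard shut and the clamp still centred.

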